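# Hook and snap the lid onto a shipping box

### The arm

A 6-joint arm with a two-finger parallel gripper is mounted at the origin on the work surface. World frame = base frame: x ahead of the robot, y to its left, z up, the work surface at z = 0. Lengths are in m, angles in rad, forces in N, time in s.
With the tool pointing down it reaches from about 0.325 to 0.775 m from the base axis. Payload 5.5 kg.
Tool frame: the origin (TCP) lies midway between the tips of the shut fingers; the grasp point (between the pads) lies 19 mm behind it; y points along the fingers, z is the direction in which the jaws open and shut, and the axes are right-handed (so a half turn about y gives the same grasp; the last joint's range is limited). The gripper opens to 85 mm and grips with 20 to 120 N. Pads are 22 mm wide; open, the fingers measure 114 mm over their backs; the gripper's body (76 mm by 85 mm) begins 54 mm behind the grasp point. The pads swing forward as they close: fully open they stand 13 mm farther back than shut.
Start: joints at [1.175, 0.091, 1.231, -0, 1.82, -0.057], TCP at [0.199, 0.566, 0.231] pointing down, gripper open.
Joint ranges: [-2.87, 2.87], [-0.86, 2.18], [0.17, 2.46], [-1.51, 4.65], [0.06, 2.69], [-2.65, 2.65]. Speed limits (rad/s): [2.57, 2.57, 3.01, 3.14, 3.14, 3.14].

### API

Orientations are given as a unit quaternion [x, y, z, w].
In Python, from rig import robot gives the robot as it stands.
- The arm moves only by the shell command python3 -m pendant 'ROWS'. ROWS is JSON, a list of rows, each an object of numbers: "dx", "dy", "dz": the shift along the tool's x, y, z in cm; "wx", "wy", "wz": the turn, a rotation vector about the tool's x, y, z in rad; "grip": the finger opening in cm, from 0 to 8.54. A call has 1 to 20 rows; each row is the pose to reach, as a shift and turn from the pose commanded when the call began, along the tool's axes at that moment; what a row does not reach only later rows make up. A row lasts 1/10 s, in which the tool goes at most 50 mm and 8.59 degrees, less where a joint would pass 70% of its speed; a pose out of reach is approached as far as the arm can. A call with a gripper value outside its range is refused whole. The fingers move at their own pace and stop on an object; the grip force is fixed at half the most. Time passes only in rows, so rows that repeat a pose let the fingers close. It gives the time, the measured TCP pose, the force and the opening at its end, in the units of the state.
- robot.observe(): the state, without advancing time (a new reading comes with each control period).
- robot.grab_frame(name): name is "scene" or "top" or "wrist"; returns the picture (420x560x3 uint8, red, green, blue); there is no depth.
- robot.get_calibration(name): a dict with "fx", "fy", "cx", "cy" (pixels), "R" (3x3) and "t" (3): a world point X has camera coordinates R X + t. Camera axes: x right, y down, z forward; pixel columns grow to the right and rows downward; lengths in m; the calibration is good to about 2 mm. A picture is of the moment at which its call begins: read the wrist's pose just before it. get_calibration takes no time and is no camera call; for the wrist camera it gives the pose at the moment of the call.
- robot.close_job(): hands the job in, once; it reports no verdict.
The state is a dict: "t": time; "qpos": joint angles; "qvel": joint speeds; "tau": joint torques, N m; "eef_pos": TCP position; "ee_rot": TCP orientation; "ft_force": force on the tool from outside, world axes, zero at the start; "ft_torque": the same for the moment, N m; "width": finger opening in m.
Only numpy, scipy, OpenCV 4.12 (cv2) and the standard library are available. Lean on these libraries where they do the work, as an engineer would, in place of code of your own. Each camera call takes 0.05 s, during which the arm holds its last target.

### The job

Close the open yellow and grey shipping box on the packing bench with the loose yellow lid (its grey collar is pulled up to a height you must feel for): hold the lid tilted, hook its front lip into the slot under the black bar at the box's front, then pivot it down and press its rear edge until the red catch snaps over it and the lid lies flat. Be gentle, the plastic cracks if lid and box are pressed together with more than 25 N; leave the goods and everything else where they are, and let go at the end.

Things in the scene. Friction and masses are not known exactly. Their poses are not given: they have to be found in the camera images.
- box: the open box: yellow base, fixed to the bench, grey collar on top (the lidded one farther back is another). Origin on the bench under its middle, z up, -x = front, roughly towards the robot; collar walls x = -88 to 73.5, y = -63 to 63 mm. The collar carries rim, ledge, slot and catch; it is pulled up to suit the load, 3 to 21 mm above its lowest place, for which slot and seat are given; no reading shows it: find it by touch
- slot (a point): mouth of the slot inside the collar's front wall under a black bar, mid-width, mid-height, at box x = -71, z = 67 mm for the collar right down (truly 3 to 21 mm higher). Box axes. Opens to +x (into the box), 9 mm deep to -x, 8 mm high, 86 mm wide; the bar above is 12 mm thick. Its floor runs on level as a ledge, from its back at x = -80 to x = -45 mm, at the rim's height
- seat (a point): middle of the lid's seat (rim), box x = -2, z = 63 mm for the collar right down (truly 3 to 21 mm higher); box axes. When home, the lid's underside lies on the rim. The collar holds its height when pressed. The plastic cracks if lid and box are pressed together with over 25 N
- latch (a joint): red sprung catch, 50 mm wide, mid rear edge (+x) of the collar. 0 = shut; tips outwards as it grows (rad, to 0.25), springs back. Nose tip at box x = 69 mm, underside 6 mm above the rim, about 4 mm over the seated lid's rear edge; top slopes up to 18 mm above the rim at x = 77: the lid's rear edge pressed on it (5 to 15 N) wedges it back, then it snaps over. Till then the lid stays 15 mm too high
- lid_grip (a point): centre of the black upright grip fin on the loose yellow lid: fin 14 mm along x, 64 along y, 36 high; this point is 23 mm above the lid's underside. Lid axes: x from front lip to rear edge, z up. Lid: 5 mm plate 140 (x) by 110 mm (y), x = -70 to 70 mm from this point, about 0.18 kg; starts flat on the bench, fin up
- lid_lip (a point): middle of the front end of the lid's lip, half-way through its thickness (2.5 mm above the underside), 82 mm ahead (-x) of the fin's centre; axes as the lid's. The lip is a tongue 12 mm long, 80 mm wide, 5 mm thick, flush with the plate. Pushed home in the slot, this point is about 9 mm inside the mouth; tilted by about 0.2 to 0.3 rad, rear edge up, the lip still goes in
- lid_rear (a point): point on the lid's top face where its rear part is pressed down: mid-width, 15 mm short of the rear edge, 55 mm behind the fin's centre and 18 mm below it
- lid: the loose yellow lid as a whole; origin at its underside, 5 mm ahead (-x) of the fin's centre; same axes as lid_grip
- spice_jar_mid (a point): bystander, leave alone: glass jar, red cap, 56 mm across, 90 mm tall; this point is its centre
- tin_mid (a point): bystander, leave alone: tin can, 70 mm across, 70 mm tall; this point is its centre
- tape_roll_mid (a point): bystander, leave alone: roll of brown tape, 90 mm across, 45 mm high; this point is its centre
- carton_mid (a point): bystander, leave alone: brown cardboard carton 80 x 60 x 60 mm; this point is its centre
- bread_mid (a point): bystander, leave alone: packed brown loaf 90 x 60 x 57 mm with a white label; this point is its centre
- tea_carton_mid (a point): packed goods inside the open box, leave alone: small carton 45 x 40 x 45 mm, standing on its floor 4 mm above the bench; this point is its centre
- small_jar_mid (a point): packed goods inside the open box, leave alone: small jar 38 mm across, 52 mm tall, standing on its floor 4 mm above the bench; this point is its centre
Mind the look-alikes: they are no part of the job. Several things look just like the lid: the one meant starts farthest to the robot's left.

How it is judged:
On the way, in this order (a step that is already met when the one before it is completed fails the run):
1. the lid's lip is hooked: its end at least 4 mm inside the slot, the lid still tilted by more than 0.09 rad (x of lid_lip in the frame of slot between -0.012 and -0.004 m and z of lid_lip in the frame of slot between 0.0005 and 0.0213 m and y of lid_lip in the frame of slot between -0.006 and 0.006 m and angle between the z axis of lid_grip and the z axis of slot, either way round above 0.09 rad), for 0.1 s.
2. the lid is flat on the rim, lip in the slot, and the catch has snapped shut over its rear edge (x of lid_lip in the frame of slot between -0.012 and -0.004 m and z of lid_lip in the frame of slot between 0.0005 and 0.0213 m and y of lid_lip in the frame of slot between -0.006 and 0.006 m and angle between the z axis of lid_grip and the z axis of slot, either way round below 0.035 rad and z of lid_rear in the frame of seat between 0.0065 and 0.0265 m and value of joint latch below 0.03 rad), for 0.2 s.
At the end, for the whole second after the job is handed in: The lid lies flat on the box (within 0.035 rad, rear top face 6.5 to 26.5 mm above the seat point), lip end 4 to 12 mm inside the slot under the bar and within 6 mm of its middle, red catch within 0.03 rad of shut over the rear edge; lid at rest and let go (all of step 2 and linear speed of lid below 0.02 m/s and contact force between the fingers and lid below 0.1 N); the robot touches nothing.
It fails at once if lid and box pressed together with more than 25 N (the plastic cracks) (contact force between lid and box above 25 N).
It fails at once if a bystander on the bench or a packed thing shifted by more than 25 mm (distance of any of spice_jar_mid, tin_mid, tape_roll_mid, carton_mid, bread_mid, tea_carton_mid, small_jar_mid from where it was at the start of the episode above 0.025 m).
It also fails if it takes over 69 s, if anything falls off the work surface, if the arm or the gripper's body presses on something with over 40 N, if the wrist force passes 120 N, or if a joint passes its speed limit or range.

## Working session

There is one attempt and no reset: what is moved stays moved. The work goes in short steps, Python scripts to look and compute and a shell command to move; the robot and the scene stay as the last step left them, time stands still between calls to the robot, and variables do not carry over. Pictures are saved under pics/ and viewed, and the job is handed in when it is done.

```bash
ls; mkdir -p pics; python3 - <<'E'
from rig import robot
import cv2,numpy as np
s=robot.observe();print({k:np.round(v,3).tolist() for k,v in s.items()})
for n in("scene","top","wrist"):
    c=robot.get_calibration(n);print(n,{k:np.round(v,4).tolist() for k,v in c.items()})
    cv2.imwrite(f"pics/{n}0.png",robot.grab_frame(n)[:,:,::-1])
E
```

```text
pics
{'t': 0.0, 'qpos': [1.175, 0.092, 1.232, -0.0, 1.82, -0.057], 'qvel': [0.001, -0.001, 0.001, -0.001, -0.001, -0.001], 'tau': [0.0, -45.874, -41.801, -0.0, 0.012, 0.0], 'eef_pos': [0.199, 0.566, 0.23], 'ee_rot': [0.698, -0.119, 0.119, -0.696], 'ft_force': [-0.863, 0.58, -0.117], 'ft_torque': [0.031, -0.023, -0.045], 'width': 0.085}
scene {'fx': 458.0198, 'fy': 458.0198, 'cx': 280.6128, 'cy': 213.4244, 'R': [[0.0157, 0.9999, -0.0018], [0.6475, -0.0115, -0.762], [-0.7619, 0.0108, -0.6476]], 't': [-0.0241, -0.2584, 1.8881]}
top {'fx': 545.1963, 'fy': 545.1963, 'cx': 278.6533, 'cy': 207.7693, 'R': [[0.0294, -0.9995, 0.0077], [-0.985, -0.0302, -0.1696], [0.1698, -0.0026, -0.9855]], 't': [0.0009, 0.5245, 1.3903]}
wrist {'fx': 295.0949, 'fy': 295.0949, 'cx': 280.2989, 'cy': 210.7724, 'R': [[0.332, 0.9433, -0.0017], [0.9025, -0.3171, 0.2914], [0.2743, -0.0983, -0.9566]], 't': [-0.6004, -0.038, 0.3795]}
```

View pics/scene0.png

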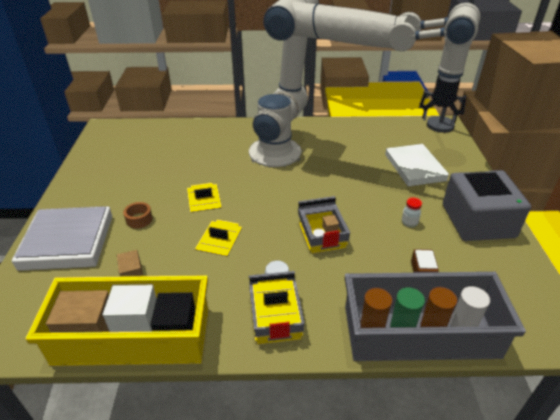

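View pics/top0.png

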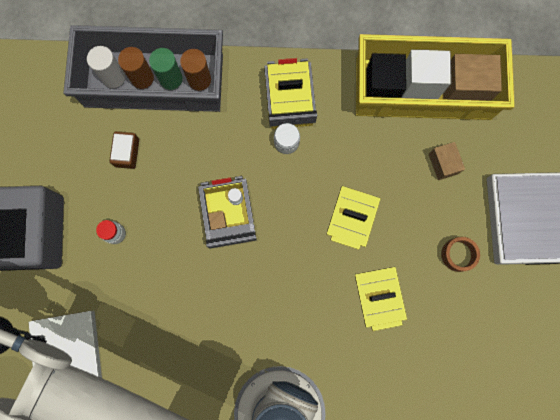

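View pics/wrist0.png

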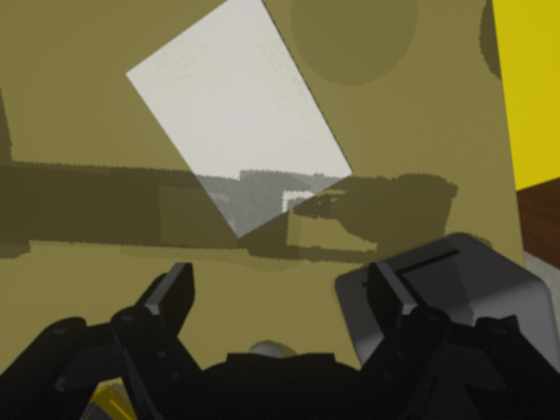

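The scene shows the open box at top px (227,212), with its bar towards the robot and its red catch on the far side. The two loose lids are at (353,217) and (381,298). The one meant is at (353,217), the farther left of the two.

```bash
cat > h.py <<'E'
import cv2,numpy as np
from rig import robot
from scipy.spatial.transform import Rotation as Rn
def ray(c,px):
    R=np.array(c["R"]);t=np.array(c["t"]);o=-R.T@t
    d=R.T@np.array([(px[0]-c["cx"])/c["fx"],(px[1]-c["cy"])/c["fy"],1]);return o,d
def onz(c,px,z):
    o,d=ray(c,px);return o+d*(z-o[2])/d[2]
def proj(c,X):
    p=np.array(c["R"])@np.array(X)+np.array(c["t"]);return np.array([c["fx"]*p[0]/p[2]+c["cx"],c["fy"]*p[1]/p[2]+c["cy"]])
def tri(c1,p1,c2,p2):
    o1,d1=ray(c1,p1);o2,d2=ray(c2,p2);d1/=np.linalg.norm(d1);d2/=np.linalg.norm(d2)
    s=np.linalg.lstsq(np.c_[d1,-d2],o2-o1,rcond=None)[0]
    a=o1+s[0]*d1;b=o2+s[1]*d2;return (a+b)/2,np.linalg.norm(a-b)
E
python3 - <<'E'
from h import *
c=robot.get_calibration("top");im=cv2.imread("pics/top0.png")
hsv=cv2.cvtColor(im,cv2.COLOR_BGR2HSV)
m=cv2.inRange(hsv,(22,150,150),(35,255,255))
cs,_=cv2.findContours(m,cv2.RETR_EXTERNAL,cv2.CHAIN_APPROX_NONE)
for k in cs:
    if cv2.contourArea(k)<400: continue
    r=cv2.minAreaRect(k);w=np.array([onz(c,p,0.005)[:2] for p in cv2.boxPoints(r)])
    print(cv2.contourArea(k),np.round(r[0],1),np.round(w,4).tolist())
b=im[165:255,185:270];cv2.imwrite("pics/boxtop.png",cv2.resize(b,None,fx=6,fy=6,interpolation=cv2.INTER_CUBIC))
b=im[175:260,315:390];cv2.imwrite("pics/lidtop.png",cv2.resize(b,None,fx=6,fy=6,interpolation=cv2.INTER_CUBIC))
im=cv2.imread("pics/scene0.png");b=im[185:265,285:365];cv2.imwrite("pics/boxsc.png",cv2.resize(b,None,fx=7,fy=7,interpolation=cv2.INTER_CUBIC))
E
```

```text
479.0 [226.4 208.2] [[0.5641, 0.2183], [0.5844, 0.1178], [0.4874, 0.0979], [0.4675, 0.1973]]
1874.0 [289.6  87.1] [[0.9426, 0.0613], [0.9574, -0.0529], [0.8112, -0.0684], [0.7969, 0.044]]
10237.0 [436.5  70.9] [[0.8365, -0.1966], [1.0429, -0.2018], [1.0428, -0.6471], [0.8362, -0.632]]
```

View pics/boxtop.png

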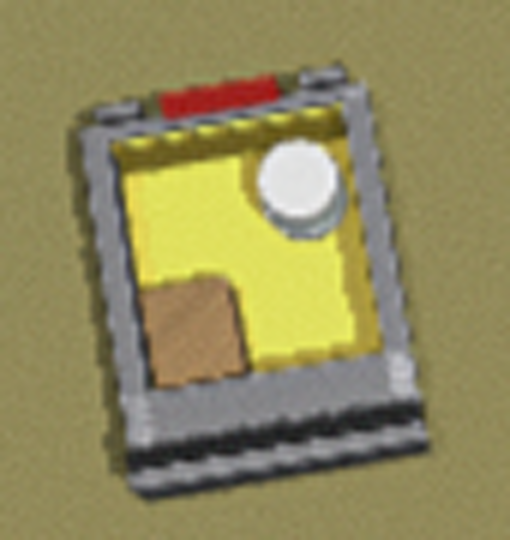

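View pics/lidtop.png

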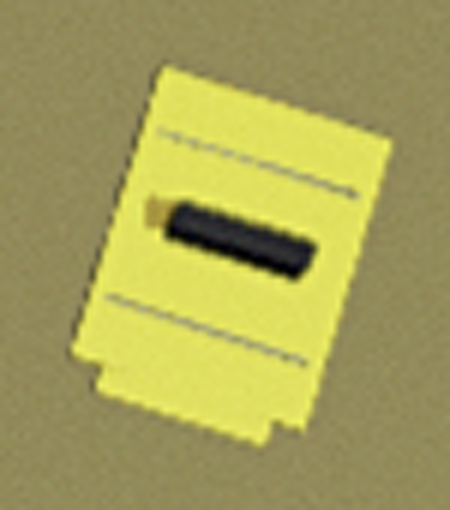

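View pics/boxsc.png

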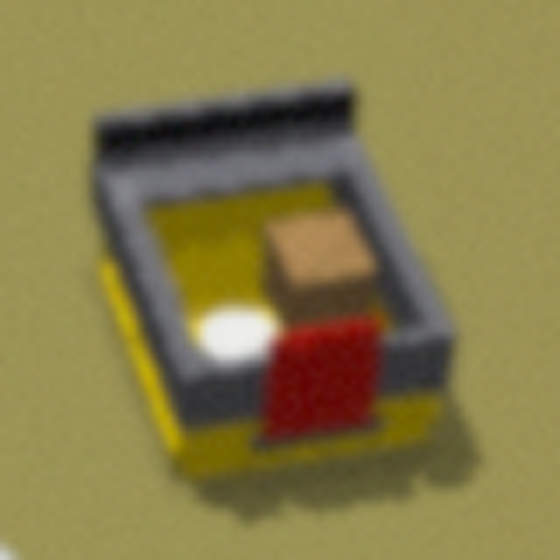

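```bash
python3 - <<'E'
from h import *
c=robot.get_calibration("top");s=robot.get_calibration("scene");im=cv2.imread("pics/top0.png")
hsv=cv2.cvtColor(im,cv2.COLOR_BGR2HSV)
m=cv2.inRange(hsv,(22,110,180),(38,255,255))
mm=np.zeros_like(m);mm[175:260,315:390]=m[175:260,315:390]
m2=cv2.morphologyEx(mm,cv2.MORPH_CLOSE,np.ones((13,13)))
cs,_=cv2.findContours(m2,cv2.RETR_EXTERNAL,cv2.CHAIN_APPROX_NONE)
k=max(cs,key=cv2.contourArea)
w=np.array([onz(c,p[0],0.005)[:2] for p in k]).astype(np.float32)*1000
r=cv2.minAreaRect(w);print("lid+lip rect mm",r,cv2.boxPoints(r).round(1).tolist())
T=lambda p,o=(315,175),f=6:((np.array(p)+.5)/f-.5+o)
for n,p in dict(RL=(165,67),RR=(392,143),FR=(305,432),FL=(75,356),lipL=(97,392),lipR=(265,445)).items(): print(n,onz(c,T(p),.005).round(4))
for n,p in dict(finL=(180,203),finR=(315,245)).items(): print(n,onz(c,T(p),.041).round(4))
B=lambda p:T(p,(185,165),6);S=lambda p:T(p,(285,185),7)
for n,a,b in [("rearL",(83,130),(452,338)),("rearR",(367,90),(180,385)),("barendL",(128,452),(352,108)),("barendR",(424,405),(98,150)),("cartonFL",(150,385),(350,208))]:
    X,e=tri(c,B(a),s,S(b));print(n,X.round(4),round(e,4))
st=robot.observe();print(Rn.from_quat(st["ee_rot"]).as_matrix().round(3))
E
```

```text
lid+lip rect mm ((510.09039306640625, -184.35504150390625), (109.27399444580078, 151.55972290039062), 73.36195373535156) [[421.79998779296875, -215.0], [567.0999755859375, -258.3999938964844], [598.2999877929688, -153.6999969482422], [453.1000061035156, -110.30000305175781]]
RL [ 0.5973 -0.1546  0.005 ]
RR [ 0.5653 -0.2579  0.005 ]
FR [ 0.4328 -0.2187  0.005 ]
FL [ 0.4638 -0.1156  0.005 ]
lipL [ 0.4479 -0.1256  0.005 ]
lipR [ 0.4264 -0.2009  0.005 ]
finL [ 0.5285 -0.1575  0.041 ]
finR [ 0.5115 -0.217   0.041 ]
rearL [0.5713 0.2272 0.0643] 0.001
rearR [0.5941 0.1054 0.0594] 0.0001
barendL [0.4295 0.1975 0.0811] 0.0023
barendR [0.4539 0.0751 0.0772] 0.0011
cartonFL [0.4627 0.1947 0.0474] 0.0006
[[ 0.943 -0.001  0.332]
 [-0.332 -0.001  0.943]
 [-0.    -1.    -0.002]]
```

The lid's extent measures 152 x 109 mm, which agrees with the given size. I'll move over the box on the way for a close view.

```bash
python3 -m pendant '[{"dx":40.2,"dz":-23.6,"wy":1.04},{"dx":40.2,"dz":-23.6,"wy":1.04},{"dx":40.2,"dz":-23.6,"wy":1.04},{"dx":40.2,"dz":-23.6,"wy":1.04},{"dx":40.2,"dz":-23.6,"wy":1.04},{"dx":40.2,"dz":-23.6,"wy":1.04},{"dx":40.2,"dz":-23.6,"wy":1.04},{"dx":40.2,"dz":-23.6,"wy":1.04},{"dx":40.2,"dz":-23.6,"wy":1.04},{"dx":40.2,"dz":-23.6,"wy":1.04},{"dx":40.2,"dz":-23.6,"wy":1.04},{"dx":40.2,"dz":-23.6,"wy":1.04},{"dx":40.2,"dz":-23.6,"wy":1.04}]'
python3 - <<'E'
from h import *
import json
c=robot.get_calibration("wrist");cv2.imwrite("pics/w1.png",robot.grab_frame("wrist")[:,:,::-1])
json.dump({k:np.array(v).tolist() for k,v in c.items()},open("w1.json","w"))
R=np.array(c["R"]);print(-R.T@np.array(c["t"]),robot.observe()["qpos"])
E
```

```text
[0.12951333 0.59162211 0.37324461] [ 1.17532619e+00  9.15711539e-02  1.23143654e+00  1.01666738e-05
  1.81978852e+00 -5.67270983e-02]invalid input
```

View pics/w1.png

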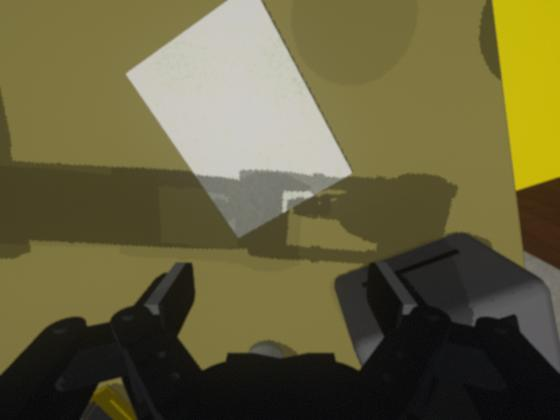

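```bash
python3 -m pendant '[{"dx":5.0,"dy":0,"dz":-2.0,"wx":0,"wy":0.1,"wz":0,"grip":8.5}]'; echo; python3 -m pendant --help
```

```text
t: 0.3
eef_pos: [0.2338, 0.535, 0.23]
ee_rot: [0.691, -0.153, 0.151, -0.69]
ft_force: [0.6, 0.4, -0.1]
width: 0.0848
invalid input: not JSON, or not a number
```

```bash
python3 -m pendant '[{"dx":37.2,"dy":0,"dz":-18,"wx":0,"wy":0.94,"wz":0,"grip":8.5},{"dx":37.2,"dy":0,"dz":-18,"wx":0,"wy":0.94,"wz":0,"grip":8.5},{"dx":37.2,"dy":0,"dz":-18,"wx":0,"wy":0.94,"wz":0,"grip":8.5},{"dx":37.2,"dy":0,"dz":-18,"wx":0,"wy":0.94,"wz":0,"grip":8.5},{"dx":37.2,"dy":0,"dz":-18,"wx":0,"wy":0.94,"wz":0,"grip":8.5},{"dx":37.2,"dy":0,"dz":-18,"wx":0,"wy":0.94,"wz":0,"grip":8.5},{"dx":37.2,"dy":0,"dz":-18,"wx":0,"wy":0.94,"wz":0,"grip":8.5},{"dx":37.2,"dy":0,"dz":-18,"wx":0,"wy":0.94,"wz":0,"grip":8.5},{"dx":37.2,"dy":0,"dz":-18,"wx":0,"wy":0.94,"wz":0,"grip":8.5},{"dx":37.2,"dy":0,"dz":-18,"wx":0,"wy":0.94,"wz":0,"grip":8.5},{"dx":37.2,"dy":0,"dz":-18,"wx":0,"wy":0.94,"wz":0,"grip":8.5}]'
python3 - <<'E'
from h import *
import json
c=robot.get_calibration("wrist");cv2.imwrite("pics/w1.png",robot.grab_frame("wrist")[:,:,::-1])
json.dump({k:np.array(v).tolist() for k,v in c.items()},open("w1.json","w"))
R=np.array(c["R"]);print(-R.T@np.array(c["t"]),robot.observe()["qpos"])
E
```

```text
t: 1.4
eef_pos: [0.4968, 0.2126, 0.2311]
ee_rot: [0.546, -0.45, 0.449, -0.546]
ft_force: [0.9, 0.2, 0.7]
width: 0.085
[0.48290371 0.28646275 0.37402382] [ 3.41948955e-01 -6.93259322e-02  1.39227957e+00  7.25492430e-04
  1.81891456e+00  1.48810172e-01]
```

View pics/w1.png

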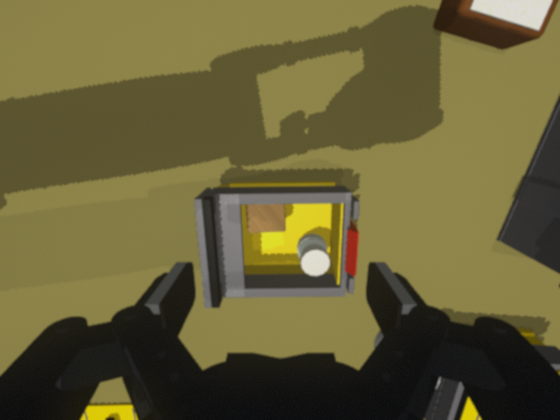

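```bash
python3 - <<'E'
from h import *
im=cv2.imread("pics/w1.png");b=im[175:315,185:375];cv2.imwrite("pics/w1b.png",cv2.resize(b,None,fx=4,fy=4,interpolation=cv2.INTER_CUBIC))
E
```

```text
(no output)
```

View pics/w1b.png

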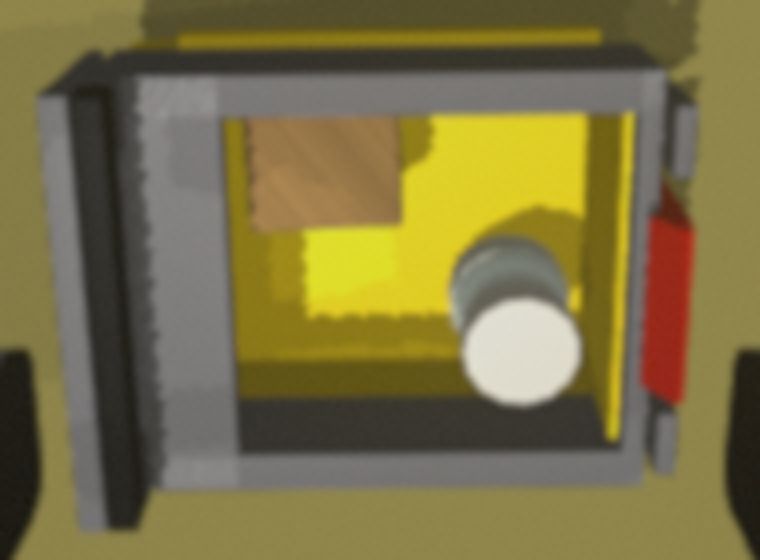

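```bash
python3 - <<'E'
from h import *
import json
w=json.load(open("w1.json"));c=robot.get_calibration("top");s=robot.get_calibration("scene")
T=lambda p,o,f:((np.array(p)+.5)/f-.5+np.array(o))
W=lambda p:T(p,(185,175),4);B=lambda p:T(p,(185,165),6);S=lambda p:T(p,(285,185),7)
for n,a,b,k in [("rearL",(665,68),(83,130),(452,338)),("rearR",(640,484),(367,90),(180,385)),("ledgeR",(238,455),(385,350),None),("ledgeL",(222,115),(155,388),None),("barR",(140,525),(424,400),(98,155))]:
    print(n,tri(w,W(a),c,B(b)), tri(w,W(a),s,S(k)) if k else "")
for h in(3,12,21):
    z=.063+h/1e3
    P={n:onz(w,W(p),z)[:2] for n,p in dict(rL=(665,68),rR=(640,484),lL=(222,115),lR=(238,455)).items()}
    zt=.083+h/1e3
    P.update({n:onz(w,W(p),zt)[:2] for n,p in dict(fL=(40,95),fR=(80,530)).items()})
    d=lambda a,b:round(float(np.linalg.norm(P[a]-P[b]))*1e3,1)
    print(h,"rearwidth126",d('rL','rR'),"front126",d('fL','fR'),"ledge->rear 118.5:",
      round(1e3*float(np.linalg.norm((P['rL']+P['rR'])/2-(P['lL']+P['lR'])/2)),1),
      "front->rear161.5",round(1e3*float(np.linalg.norm((P['rL']+P['rR'])/2-(P['fL']+P['fR'])/2)),1))
    rm=(P['rL']+P['rR'])/2;fm=(P['fL']+P['fR'])/2;u=(rm-fm)/np.linalg.norm(rm-fm)
    v=P['rL']-P['rR'];v2=P['fL']-P['fR'];v3=P['lL']-P['lR']
    print(" rearmid",rm.round(4),"frontmid",fm.round(4),"yaws",np.arctan2(u[1],u[0]).round(3),[np.arctan2(-q[0],q[1]).round(3) for q in(v,v2,v3)])
E
```

```text
rearL (array([0.5727476 , 0.22865819, 0.05837062]), np.float64(0.0002552047706571388)) (array([0.57105255, 0.22824286, 0.06345069]), np.float64(0.002824280651187393))
rearR (array([0.59444691, 0.10528999, 0.06622991]), np.float64(0.003692762601569023)) (array([0.59764755, 0.10443618, 0.06327818]), np.float64(0.0014100823422179322))
ledgeR (array([0.4776788 , 0.09270187, 0.06741591]), np.float64(0.0013444630920899368)) 
ledgeL (array([0.45783901, 0.19205956, 0.06113239]), np.float64(0.004189364068621387)) 
barR (array([0.45431621, 0.07467467, 0.08311987]), np.float64(0.0019108656957494564)) (array([0.45433849, 0.07368865, 0.07717678]), np.float64(0.005559468869418809))
3 rearwidth126 127.4 front126 127.1 ledge->rear 118.5: 119.4 front->rear161.5 162.2
 rearmid [0.5836 0.1677] frontmid [0.4248 0.1345] yaws 0.206 [np.float64(0.203), np.float64(0.197), np.float64(0.198)]
12 rearwidth126 123.7 front126 123.1 ledge->rear 118.5: 115.9 front->rear161.5 157.3
 rearmid [0.5806 0.1712] frontmid [0.4266 0.1393] yaws 0.204 [np.float64(0.203), np.float64(0.197), np.float64(0.198)]
21 rearwidth126 120.0 front126 119.2 ledge->rear 118.5: 112.4 front->rear161.5 152.4
 rearmid [0.5777 0.1746] frontmid [0.4284 0.144 ] yaws 0.202 [np.float64(0.203), np.float64(0.197), np.float64(0.198)]
```

```bash
python3 -m pendant '[{"dx":39.2,"dy":0,"dz":-6,"wx":0,"wy":0.482,"wz":0,"grip":8.5},{"dx":39.2,"dy":0,"dz":-6,"wx":0,"wy":0.482,"wz":0,"grip":8.5},{"dx":39.2,"dy":0,"dz":-6,"wx":0,"wy":0.482,"wz":0,"grip":8.5},{"dx":39.2,"dy":0,"dz":-6,"wx":0,"wy":0.482,"wz":0,"grip":8.5},{"dx":39.2,"dy":5,"dz":-6,"wx":0,"wy":0.482,"wz":0,"grip":8.5},{"dx":39.2,"dy":5,"dz":-6,"wx":0,"wy":0.482,"wz":0,"grip":8.5},{"dx":39.2,"dy":5,"dz":-6,"wx":0,"wy":0.482,"wz":0,"grip":8.5},{"dx":39.2,"dy":5,"dz":-6,"wx":0,"wy":0.482,"wz":0,"grip":8.5},{"dx":39.2,"dy":5,"dz":-6,"wx":0,"wy":0.482,"wz":0,"grip":8.5},{"dx":39.2,"dy":5,"dz":-6,"wx":0,"wy":0.482,"wz":0,"grip":8.5},{"dx":39.2,"dy":5,"dz":-6,"wx":0,"wy":0.482,"wz":0,"grip":8.5}]'
python3 - <<'E'
from h import *
import json
c=robot.get_calibration("wrist");im=robot.grab_frame("wrist")[:,:,::-1].copy();cv2.imwrite("pics/w2.png",im)
json.dump({k:np.array(v).tolist() for k,v in c.items()},open("w2.json","w"))
E
```

```text
t: 2.55
eef_pos: [0.5137, -0.1823, 0.182]
ee_rot: [0.423, -0.566, 0.567, -0.424]
ft_force: [0.5, -0.5, 0.1]
width: 0.0851
```

View pics/w2.png

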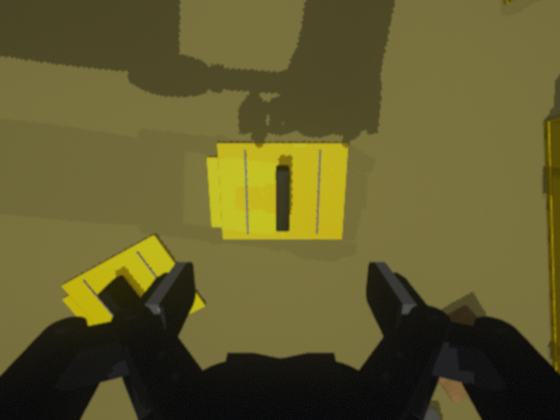

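```bash
python3 - <<'E'
from h import *
import json
c=json.load(open("w2.json"));im=cv2.imread("pics/w2.png");hsv=cv2.cvtColor(im,cv2.COLOR_BGR2HSV)
m=cv2.inRange(hsv,(22,190,140),(38,255,255));z=np.zeros_like(m);z[130:250,195:360]=m[130:250,195:360]
z=cv2.morphologyEx(z,cv2.MORPH_CLOSE,np.ones((21,21)))
k=max(cv2.findContours(z,0,cv2.CHAIN_APPROX_NONE)[0],key=cv2.contourArea)
w=(np.array([onz(c,p[0],.005)[:2] for p in k])*1000).astype(np.float32)
r=cv2.minAreaRect(w);print(r,cv2.boxPoints(r).round(1).tolist())
f=cv2.inRange(hsv,(0,0,0),(179,255,75));z=np.zeros_like(m);z[160:238,268:300]=f[160:238,268:300]
k=max(cv2.findContours(z,0,cv2.CHAIN_APPROX_NONE)[0],key=cv2.contourArea)
rr=cv2.minAreaRect(k);print(rr)
b=im[130:250,195:360];cv2.imwrite("pics/w2b.png",cv2.resize(b,None,fx=4,fy=4,interpolation=cv2.INTER_CUBIC))
E
```

```text
((509.7413330078125, -182.1518096923828), (108.18678283691406, 151.13365173339844), 73.51713562011719) [[421.8999938964844, -212.60000610351562], [566.9000244140625, -255.5], [597.5999755859375, -151.6999969482422], [452.6000061035156, -108.80000305175781]]
((282.4999694824219, 197.49998474121094), (62.99999237060547, 10.999998092651367), 90.0)
```

View pics/w2b.png

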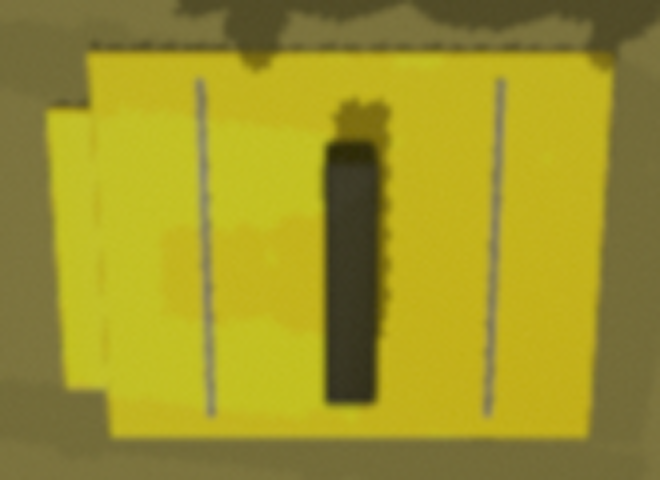

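```bash
python3 -m pendant '[{"dx":0,"dy":8,"dz":0,"wx":0,"wy":0,"wz":0,"grip":8.5},{"dx":0,"dy":8,"dz":0,"wx":0,"wy":0,"wz":0,"grip":8.5},{"dx":0,"dy":8,"dz":0,"wx":0,"wy":0,"wz":0,"grip":8.5},{"dx":0,"dy":8,"dz":0,"wx":0,"wy":0,"wz":0,"grip":8.5}]'
python3 - <<'E'
from h import *
import json
c=json.load(open("w2.json"));print(onz(c,(282.8,200.4),.041))
s=robot.observe();M=Rn.from_quat(s["ee_rot"]).as_matrix();print(M.round(4),s["eef_pos"],np.arctan2(M[1,2],M[0,2]))
d=np.array([.516,-.184,.012])-s["eef_pos"];print("to go cm",(M.T@d*100).round(2))
E
```

```text
t: 3.0
eef_pos: [0.5136, -0.183, 0.1024]
ee_rot: [0.423, -0.566, 0.567, -0.423]
ft_force: [-0.2, -0.5, 0.8]
width: 0.0849
[ 0.51612373 -0.18322734  0.041     ]
[[-2.840e-01  4.000e-04  9.588e-01]
 [-9.588e-01 -0.000e+00 -2.840e-01]
 [-1.000e-04 -1.000e+00  4.000e-04]] [ 0.51362971 -0.18298625  0.10236402] -0.2879273029867327
to go cm [0.03 9.04 0.25]
```

```bash
python3 -m pendant '[{"dx":0.03,"dy":4.5,"dz":0.25,"wx":0,"wy":0,"wz":0,"grip":8.5},{"dx":0.03,"dy":7.5,"dz":0.25,"wx":0,"wy":0,"wz":0,"grip":8.5},{"dx":0.03,"dy":9.2,"dz":0.25,"wx":0,"wy":0,"wz":0,"grip":8.5},{"dx":0.03,"dy":9.2,"dz":0.25,"wx":0,"wy":0,"wz":0,"grip":8.5},{"dx":0.03,"dy":9.2,"dz":0.25,"wx":0,"wy":0,"wz":0,"grip":8.5}]'
```

```text
t: 3.5
eef_pos: [0.5172, -0.1856, 0.0122]
ee_rot: [0.422, -0.566, 0.568, -0.423]
ft_force: [0.2, 0.1, 2.0]
width: 0.0848
```

```bash
python3 -m pendant '[{"dx":0,"dy":0,"dz":0,"wx":0,"wy":0,"wz":0,"grip":0.5},{"dx":0,"dy":0,"dz":0,"wx":0,"wy":0,"wz":0,"grip":0.5},{"dx":0,"dy":0,"dz":0,"wx":0,"wy":0,"wz":0,"grip":0.5},{"dx":0,"dy":0,"dz":0,"wx":0,"wy":0,"wz":0,"grip":0.5},{"dx":0,"dy":0,"dz":0,"wx":0,"wy":0,"wz":0,"grip":0.5},{"dx":0,"dy":0,"dz":0,"wx":0,"wy":0,"wz":0,"grip":0.5},{"dx":0,"dy":0,"dz":0,"wx":0,"wy":0,"wz":0,"grip":0.5},{"dx":0,"dy":0,"dz":0,"wx":0,"wy":0,"wz":0,"grip":0.5},{"dx":0,"dy":0,"dz":0,"wx":0,"wy":0,"wz":0,"grip":0.5},{"dx":0,"dy":0,"dz":0,"wx":0,"wy":0,"wz":0,"grip":0.5}]'
```

```text
t: 4.5
eef_pos: [0.5157, -0.1854, 0.0096]
ee_rot: [0.422, -0.567, 0.567, -0.423]
ft_force: [0.1, -0.1, 4.5]
width: 0.0132
```

```bash
python3 -m pendant '[{"dx":0,"dy":-1,"dz":0,"wx":0,"wy":0,"wz":0,"grip":0.5},{"dx":0,"dy":-4,"dz":0,"wx":0,"wy":0,"wz":0,"grip":0.5},{"dx":0,"dy":-9,"dz":0,"wx":0,"wy":0,"wz":0,"grip":0.5},{"dx":0,"dy":-14,"dz":0,"wx":0,"wy":0,"wz":0,"grip":0.5},{"dx":0,"dy":-17,"dz":0,"wx":0,"wy":0,"wz":0,"grip":0.5},{"dx":0,"dy":-17,"dz":0,"wx":0,"wy":0,"wz":0,"grip":0.5},{"dx":0,"dy":-17,"dz":0,"wx":0,"wy":0,"wz":0,"grip":0.5},{"dx":0,"dy":-17,"dz":0,"wx":0,"wy":0,"wz":0,"grip":0.5}]'
python3 - <<'E'
from h import *
import json
s=robot.observe();print({k:np.round(v,4).tolist() for k,v in s.items()})
c=robot.get_calibration("wrist");im=robot.grab_frame("wrist")[:,:,::-1].copy();cv2.imwrite("pics/w3.png",im)
json.dump({k:np.array(v).tolist() for k,v in c.items()},open("w3.json","w"))
E
```

```text
t: 5.3
eef_pos: [0.5146, -0.1849, 0.1766]
ee_rot: [-0.423, 0.568, -0.566, 0.422]
ft_force: [-0.3, -0.8, -1.2]
width: 0.0134
{'t': 5.3, 'qpos': [-0.4071, -0.0523, 1.4725, 0.0, 1.7258, -0.1171], 'qvel': [0.0001, 0.0077, 0.0092, 0.0006, 0.001, 0.0007], 'tau': [0.0163, -42.2401, -44.5844, -0.0005, 0.0133, 0.0], 'eef_pos': [0.5146, -0.1849, 0.1766], 'ee_rot': [-0.4233, 0.5684, -0.5656, 0.4217], 'ft_force': [-0.3478, -0.8091, -1.1803], 'ft_torque': [-0.0315, 0.0186, 0.0081], 'width': 0.0134}
```

View pics/w3.png

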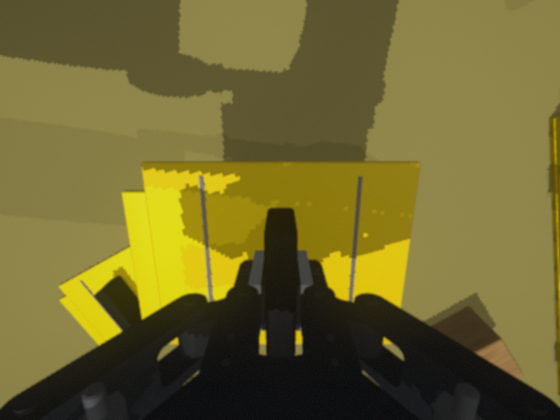

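```bash
python3 - <<'E'
from h import *
import json
c=json.load(open("w3.json"));im=cv2.imread("pics/w3.png")
cv2.imwrite("pics/w3b.png",cv2.resize(im[150:350,110:430],None,fx=2.5,fy=2.5,interpolation=cv2.INTER_CUBIC))
s=robot.observe();M=Rn.from_quat(s["ee_rot"]).as_matrix();p=s["eef_pos"]
for n,px in dict(FL=(143,163),RL=(419,163),lipL=(123,192),lipJ=(147,192)).items():
    q=M.T@(onz(c,px,p[2]-.0046)-p);print(n,"lidx(toolz) %.1f lidy(-toolx) %.1f"%(q[2]*1e3,-q[0]*1e3))
print(M.round(4))
E
```

```text
FL lidx(toolz) -68.7 lidy(-toolx) 55.2
RL lidx(toolz) 69.0 lidy(-toolx) 55.3
lipL lidx(toolz) -81.0 lidy(-toolx) 40.3
lipJ lidx(toolz) -68.6 lidy(-toolx) 40.3
[[-2.859e-01 -4.400e-03  9.582e-01]
 [-9.582e-01  1.900e-03 -2.859e-01]
 [-6.000e-04 -1.000e+00 -4.800e-03]]
```

View pics/w3b.png

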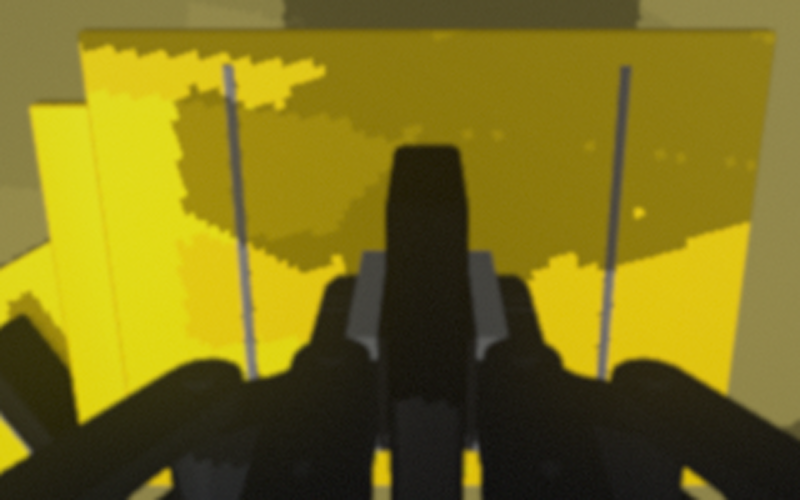

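```bash
python3 -m pendant '[{"dx":-4,"dy":-2,"dz":-1,"wx":0,"wy":-0.06,"wz":0,"grip":0.5},{"dx":-8,"dy":-2,"dz":-2,"wx":0,"wy":-0.12,"wz":0,"grip":0.5},{"dx":-12,"dy":-2,"dz":-3,"wx":0,"wy":-0.18,"wz":0,"grip":0.5},{"dx":-16,"dy":-2,"dz":-4,"wx":0,"wy":-0.24,"wz":0,"grip":0.5},{"dx":-20,"dy":-2,"dz":-5,"wx":0,"wy":-0.3,"wz":0,"grip":0.5},{"dx":-24,"dy":-2,"dz":-6,"wx":0,"wy":-0.36,"wz":0,"grip":0.5},{"dx":-28,"dy":-2,"dz":-7,"wx":0,"wy":-0.42,"wz":0,"grip":0.5},{"dx":-31,"dy":-2,"dz":-7.7,"wx":0,"wy":-0.46,"wz":0,"grip":0.5},{"dx":-33.25,"dy":-2,"dz":-8.26,"wx":0,"wy":-0.49,"wz":0,"grip":0.5},{"dx":-33.25,"dy":-2,"dz":-8.26,"wx":0,"wy":-0.49,"wz":0,"grip":0.5},{"dx":-33.25,"dy":-2,"dz":-8.26,"wx":0,"wy":-0.49,"wz":0,"grip":0.5},{"dx":-33.25,"dy":-2,"dz":-8.26,"wx":0,"wy":-0.49,"wz":0,"grip":0.5},{"dx":-33.25,"dy":-2,"dz":-8.26,"wx":0,"wy":-0.49,"wz":0,"grip":0.5}]'
python3 - <<'E'
from h import *
import json
s=robot.observe();M=Rn.from_quat(s["ee_rot"]).as_matrix();print(M.round(4),s["eef_pos"],s["ft_force"],np.arctan2(M[1,2],M[0,2]))
c=robot.get_calibration("wrist");im=robot.grab_frame("wrist")[:,:,::-1].copy();cv2.imwrite("pics/w4.png",im)
json.dump({k:np.array(v).tolist() for k,v in c.items()},open("w4.json","w"))
E
```

```text
t: 6.65
eef_pos: [0.5315, 0.1559, 0.1989]
ee_rot: [0.547, -0.448, 0.448, -0.547]
ft_force: [-0.1, -0.9, -2.2]
width: 0.0132
[[ 1.970e-01 -6.000e-04  9.804e-01]
 [-9.804e-01 -4.000e-04  1.970e-01]
 [ 3.000e-04 -1.000e+00 -7.000e-04]] [0.53145697 0.1558583  0.19885808] [-0.0640334  -0.85829248 -2.20506233] 0.19825693315036821
```

View pics/w4.png

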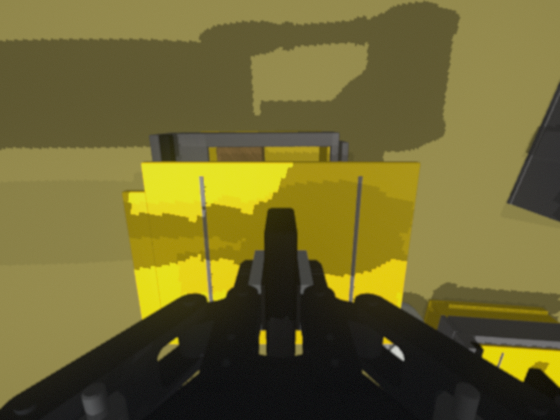

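```bash
python3 -m pendant '[{"dx":-0.17,"dy":1,"dz":-0.06,"wx":0.11,"wy":0,"wz":0,"grip":0.5},{"dx":-0.17,"dy":2,"dz":-0.06,"wx":0.22,"wy":0,"wz":0,"grip":0.5},{"dx":-0.17,"dy":4,"dz":-0.06,"wx":0.22,"wy":0,"wz":0,"grip":0.5},{"dx":-0.17,"dy":6,"dz":-0.06,"wx":0.22,"wy":0,"wz":0,"grip":0.5},{"dx":-0.17,"dy":7,"dz":-0.06,"wx":0.22,"wy":0,"wz":0,"grip":0.5},{"dx":-0.17,"dy":7,"dz":-0.06,"wx":0.22,"wy":0,"wz":0,"grip":0.5},{"dx":-0.17,"dy":7,"dz":-0.06,"wx":0.22,"wy":0,"wz":0,"grip":0.5},{"dx":-0.17,"dy":7,"dz":-0.06,"wx":0.22,"wy":0,"wz":0,"grip":0.5}]'
cat >> h.py <<'E'
O=np.array([.511,.1534]);YAW=.20
def report(pic=None,lid_d=.0096):
    import json
    s=robot.observe();M=Rn.from_quat(s["ee_rot"]).as_matrix();p=np.array(s["eef_pos"])
    B=np.array([[np.cos(YAW),np.sin(YAW),0],[-np.sin(YAW),np.cos(YAW),0],[0,0,1]])
    q=lambda v:(B@(p+M@np.array(v)-np.r_[O,0])*1e3).round(1)
    print("t",s["t"],"tcp",p.round(4),"boxtcp",q([0,0,0]),"lipbot",q([0,lid_d,-.082]),"rearbot",q([0,lid_d,.070]),
     "tilt",np.arcsin(M[2,2]).round(4),"yaw",np.arctan2(M[1,2],M[0,2]).round(4),"roll",M[2,0].round(4),"F",(B@np.array(s["ft_force"])).round(2),"T",np.round(s["ft_torque"],2),"w",s["width"])
    if pic:
        c=robot.get_calibration("wrist");cv2.imwrite(f"pics/{pic}.png",robot.grab_frame("wrist")[:,:,::-1].copy())
        json.dump({k:np.array(v).tolist() for k,v in c.items()},open(pic+".json","w"))
E
python3 -c "
from h import *
report('w5')
for n in('scene','top'): cv2.imwrite('pics/%s1.png'%n,robot.grab_frame(n)[:,:,::-1])
im=cv2.imread('pics/scene1.png');cv2.imwrite('pics/scene1b.png',cv2.resize(im[150:290,250:400],None,fx=4,fy=4,interpolation=cv2.INTER_CUBIC))
"
```

```text
t: 7.5
eef_pos: [0.5313, 0.1585, 0.1308]
ee_rot: [-0.483, 0.395, -0.494, 0.605]
ft_force: [0.4, -0.1, -2.1]
width: 0.0134
t 7.5 tcp [0.5313 0.1585 0.1308] boxtcp [ 20.9   1.  130.8] lipbot [-56.9   1.  103.4] rearbot [ 91.3   1.  136.9] tilt 0.2221 yaw 0.1997 roll -0.0001 F [ 0.39 -0.16 -2.05] T [-0.06  0.18 -0.03] w 0.013441622628165499
```

View pics/w5.png

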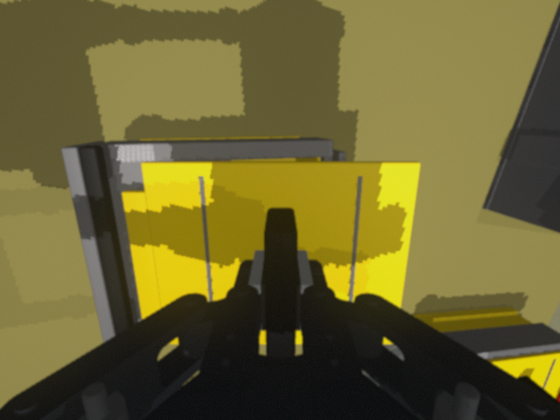

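View pics/scene1b.png

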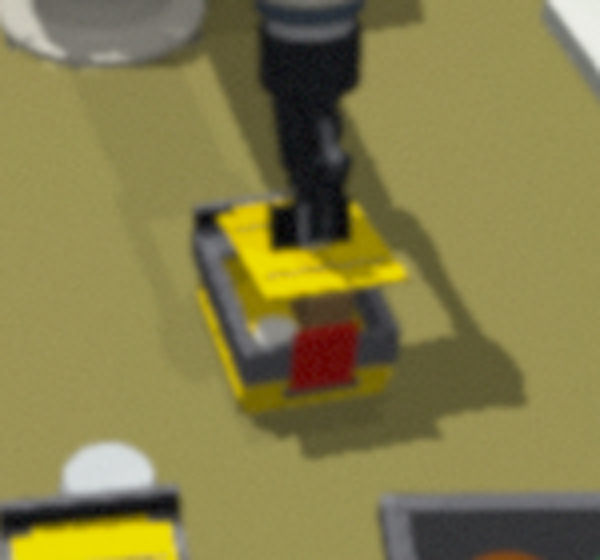

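```bash
python3 -m pendant '[{"dx":0,"dy":0.5,"dz":-0.11,"wx":0,"wy":0,"wz":0,"grip":0.5},{"dx":0,"dy":1.0,"dz":-0.23,"wx":0,"wy":0,"wz":0,"grip":0.5},{"dx":0,"dy":1.5,"dz":-0.34,"wx":0,"wy":0,"wz":0,"grip":0.5},{"dx":0,"dy":1.66,"dz":-0.37,"wx":0,"wy":0,"wz":0,"grip":0.5},{"dx":0,"dy":1.66,"dz":-0.37,"wx":0,"wy":0,"wz":0,"grip":0.5}]' >/dev/null
python3 -c "
from h import *
report()"
for i in 1; do python3 -m pendant '[{"dx":0,"dy":0.05,"dz":-0.011,"wx":0,"wy":0,"wz":0,"grip":0.5},{"dx":0,"dy":0.1,"dz":-0.022,"wx":0,"wy":0,"wz":0,"grip":0.5}]';done
python3 -c "
from h import *
report()"
```

```text
t 8.15 tcp [0.5302 0.1584 0.1115] boxtcp [ 19.8   1.1 111.5] lipbot [-58.1   1.1  84.3] rearbot [ 90.3   1.1 117.3] tilt 0.2188 yaw 0.2 roll 0.0001 F [-1.06 -1.01 -3.04] T [-0.01  0.17  0.04] w 0.013299264385398572
t: 8.35
eef_pos: [0.5307, 0.1586, 0.1116]
ee_rot: [-0.484, 0.396, -0.494, 0.604]
ft_force: [-1.2, -1.1, -1.6]
width: 0.013
t 8.35 tcp [0.5307 0.1586 0.1116] boxtcp [ 20.3   1.1 111.6] lipbot [-57.6   1.1  84.2] rearbot [ 90.8   1.1 117.5] tilt 0.2206 yaw 0.2 roll -0.0 F [-1.41 -0.88 -1.62] T [-0.05  0.22  0.04] w 0.012958353887991467
```

```bash
python3 -m pendant '[{"dx":0,"dy":0.05,"dz":-0.011,"wx":0,"wy":0,"wz":0,"grip":0.5},{"dx":0,"dy":0.1,"dz":-0.022,"wx":0,"wy":0,"wz":0,"grip":0.5},{"dx":0,"dy":0.15,"dz":-0.033,"wx":0,"wy":0,"wz":0,"grip":0.5}]'

```

```text
t: 8.65
eef_pos: [0.5306, 0.1585, 0.1097]
ee_rot: [-0.484, 0.396, -0.494, 0.604]
ft_force: [-0.8, -0.4, -1.7]
width: 0.0131
```

```bash
python3 -m pendant '[{"dx":0,"dy":0.05,"dz":-0.011,"wx":0,"wy":0,"wz":0,"grip":0.5},{"dx":0,"dy":0.1,"dz":-0.022,"wx":0,"wy":0,"wz":0,"grip":0.5},{"dx":0,"dy":0.15,"dz":-0.033,"wx":0,"wy":0,"wz":0,"grip":0.5}]'

```

```text
t: 8.95
eef_pos: [0.5305, 0.1585, 0.1081]
ee_rot: [-0.484, 0.396, -0.494, 0.604]
ft_force: [-0.6, 0.5, -2.2]
width: 0.0131
```

```bash
python3 -m pendant '[{"dx":0,"dy":0.05,"dz":-0.011,"wx":0,"wy":0,"wz":0,"grip":0.5},{"dx":0,"dy":0.1,"dz":-0.022,"wx":0,"wy":0,"wz":0,"grip":0.5},{"dx":0,"dy":0.15,"dz":-0.033,"wx":0,"wy":0,"wz":0,"grip":0.5}]'

```

```text
t: 9.25
eef_pos: [0.5306, 0.1585, 0.1066]
ee_rot: [-0.484, 0.396, -0.494, 0.604]
ft_force: [-0.2, 0.2, -2.6]
width: 0.013
```

```bash
python3 -c "
from h import *
report()"
```

```text
t 9.25 tcp [0.5306 0.1585 0.1066] boxtcp [ 20.2   1.1 106.6] lipbot [-57.7   1.1  79.4] rearbot [ 90.6   1.1 112.5] tilt 0.22 yaw 0.2 roll 0.0 F [-0.17  0.22 -2.6 ] T [0.02 0.19 0.04] w 0.01296135556519373
```

```bash
python3 -m pendant '[{"dx":0,"dy":0.05,"dz":-0.011,"wx":0,"wy":0,"wz":0,"grip":0.5},{"dx":0,"dy":0.1,"dz":-0.022,"wx":0,"wy":0,"wz":0,"grip":0.5},{"dx":0,"dy":0.15,"dz":-0.033,"wx":0,"wy":0,"wz":0,"grip":0.5}]'

```

```text
t: 9.55
eef_pos: [0.5306, 0.1585, 0.1051]
ee_rot: [-0.484, 0.396, -0.494, 0.604]
ft_force: [0.1, 0.4, -2.3]
width: 0.013
```

```bash
python3 -m pendant '[{"dx":0,"dy":0.05,"dz":-0.011,"wx":0,"wy":0,"wz":0,"grip":0.5},{"dx":0,"dy":0.1,"dz":-0.022,"wx":0,"wy":0,"wz":0,"grip":0.5},{"dx":0,"dy":0.15,"dz":-0.033,"wx":0,"wy":0,"wz":0,"grip":0.5}]'

```

```text
t: 9.85
eef_pos: [0.5306, 0.1585, 0.1035]
ee_rot: [-0.484, 0.396, -0.494, 0.604]
ft_force: [-0.1, -0.7, -2.5]
width: 0.0131
```

```bash
python3 -m pendant '[{"dx":0,"dy":0.05,"dz":-0.011,"wx":0,"wy":0,"wz":0,"grip":0.5},{"dx":0,"dy":0.1,"dz":-0.022,"wx":0,"wy":0,"wz":0,"grip":0.5}]'

```

```text
t: 10.05
eef_pos: [0.5306, 0.1585, 0.1025]
ee_rot: [-0.484, 0.396, -0.494, 0.604]
ft_force: [0.4, 0.4, -2.7]
width: 0.0132
```

```bash
python3 -c "
from h import *
report()"
```

```text
t 10.05 tcp [0.5306 0.1585 0.1025] boxtcp [ 20.2   1.1 102.5] lipbot [-57.7   1.1  75.3] rearbot [ 90.6   1.1 108.4] tilt 0.22 yaw 0.2 roll 0.0 F [ 0.46  0.35 -2.66] T [-0.02  0.21  0.  ] w 0.013201996601881158
```

```bash
python3 -m pendant '[{"dx":0,"dy":0.05,"dz":-0.011,"wx":0,"wy":0,"wz":0,"grip":0.5},{"dx":0,"dy":0.1,"dz":-0.022,"wx":0,"wy":0,"wz":0,"grip":0.5},{"dx":0,"dy":0.15,"dz":-0.033,"wx":0,"wy":0,"wz":0,"grip":0.5}]'

```

```text
t: 10.35
eef_pos: [0.5306, 0.1585, 0.101]
ee_rot: [-0.484, 0.396, -0.494, 0.604]
ft_force: [-0.4, 0.3, -1.4]
width: 0.0136
```

```bash
python3 -m pendant '[{"dx":0,"dy":0.05,"dz":-0.011,"wx":0,"wy":0,"wz":0,"grip":0.5},{"dx":0,"dy":0.1,"dz":-0.022,"wx":0,"wy":0,"wz":0,"grip":0.5}]'

```

```text
t: 10.55
eef_pos: [0.5306, 0.1585, 0.0999]
ee_rot: [-0.484, 0.396, -0.494, 0.604]
ft_force: [-0.7, 0.0, -1.9]
width: 0.013
```

```bash
python3 -m pendant '[{"dx":0,"dy":0.05,"dz":-0.011,"wx":0,"wy":0,"wz":0,"grip":0.5},{"dx":0,"dy":0.1,"dz":-0.022,"wx":0,"wy":0,"wz":0,"grip":0.5}]'

```

```text
t: 10.75
eef_pos: [0.5306, 0.1585, 0.0989]
ee_rot: [-0.484, 0.396, -0.494, 0.604]
ft_force: [-0.5, -0.2, -2.4]
width: 0.0131
```

```bash
python3 -m pendant '[{"dx":0,"dy":0.05,"dz":-0.011,"wx":0,"wy":0,"wz":0,"grip":0.5},{"dx":0,"dy":0.1,"dz":-0.022,"wx":0,"wy":0,"wz":0,"grip":0.5}]'

```

```text
t: 10.95
eef_pos: [0.5306, 0.1585, 0.0979]
ee_rot: [-0.484, 0.396, -0.494, 0.604]
ft_force: [-0.5, -0.3, -1.8]
width: 0.0131
```

```bash
python3 -c "
from h import *
report('w6')"
```

```text
t 10.95 tcp [0.5306 0.1585 0.0979] boxtcp [20.2  1.1 97.9] lipbot [-57.7   1.1  70.6] rearbot [ 90.6   1.1 103.8] tilt 0.22 yaw 0.2 roll 0.0 F [-0.53 -0.21 -1.84] T [-0.02  0.21  0.01] w 0.013059581441184593
```

View pics/w6.png

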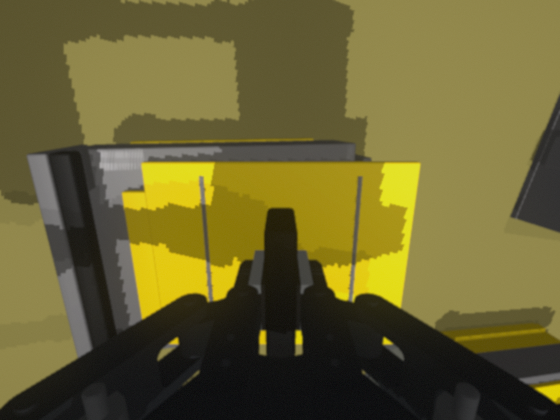

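```bash
python3 -m pendant '[{"dx":0,"dy":0.05,"dz":-0.011,"wx":0,"wy":0,"wz":0,"grip":0.5},{"dx":0,"dy":0.1,"dz":-0.022,"wx":0,"wy":0,"wz":0,"grip":0.5}]'

```

```text
t: 11.2
eef_pos: [0.5307, 0.1585, 0.0975]
ee_rot: [-0.484, 0.396, -0.494, 0.604]
ft_force: [-0.5, -0.3, 2.4]
width: 0.0129
```

```bash
python3 -m pendant '[{"dx":0,"dy":0.05,"dz":-0.011,"wx":0,"wy":0,"wz":0,"grip":0.5},{"dx":0,"dy":0.1,"dz":-0.022,"wx":0,"wy":0,"wz":0,"grip":0.5}]'

```

```text
t: 11.4
eef_pos: [0.5309, 0.1586, 0.0971]
ee_rot: [-0.484, 0.395, -0.494, 0.605]
ft_force: [-3.3, -0.2, 7.9]
width: 0.0134
```

```bash
python3 -m pendant '[{"dx":0,"dy":-0.1,"dz":0.022,"wx":0,"wy":0,"wz":0,"grip":0.5},{"dx":0,"dy":-0.28,"dz":0.062,"wx":0,"wy":0,"wz":0,"grip":0.5},{"dx":0,"dy":-0.28,"dz":0.062,"wx":0,"wy":0,"wz":0,"grip":0.5}]'
python3 - <<'E'
from h import *
import json
report('w7')
im=cv2.imread('pics/w7.png');cv2.imwrite('pics/w7b.png',cv2.resize(im[120:360,20:440],None,fx=1.9,fy=1.9,interpolation=cv2.INTER_CUBIC))
E
```

```text
t: 11.7
eef_pos: [0.5306, 0.1585, 0.0984]
ee_rot: [-0.484, 0.396, -0.494, 0.604]
ft_force: [-0.6, -0.6, -2.6]
width: 0.0134
t 11.7 tcp [0.5306 0.1585 0.0984] boxtcp [20.2  1.1 98.4] lipbot [-57.7   1.1  71.2] rearbot [ 90.6   1.1 104.3] tilt 0.2199 yaw 0.2 roll 0.0 F [-0.69 -0.47 -2.59] T [-0.07  0.18  0.08] w 0.013404866084000586
```

View pics/w7b.png

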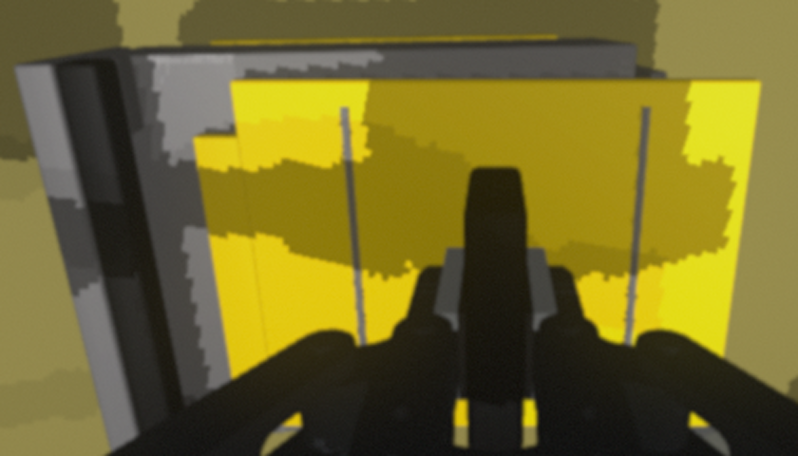

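```bash
python3 - <<'E'
from h import *
import json
c=json.load(open('w7.json'));B=np.array([[np.cos(YAW),np.sin(YAW)],[-np.sin(YAW),np.cos(YAW)]])
T=lambda p:((np.array(p)+.5)/1.9-.5+np.array([20,120]))
def bx(p,z): return (B@(onz(c,T(p),z)[:2]-O)*1e3).round(1)
for dz in(0,-.002):
  for n,p,z in [("rim1",(250,53),.0704),("rim2",(400,50),.0704),("rimRL",(634,45),.0704),("frontTL",(15,66),.0904),("barTL",(55,64),.0904),("lipL",(194,137),.0712+.005*.975),("lidFL",(232,80),.0712+.005+.012*.218),("lidRL",(761,80),.0712+.005+.152*.218)]: print(n,bx(p,z+dz),end=' ')
  print()
E
```

```text
rim1 [-41.9  63. ] rim2 [-1.2 63.1] rimRL [72.  63.4] frontTL [-87.7  62.7] barTL [-79.8  62.9] lipL [-57.6  41.5] lidFL [-45.5  56.9] lidRL [89.5 57. ] 
rim1 [-42.2  62.9] rim2 [-1.1 63. ] rimRL [73.  63.3] frontTL [-88.7  62.5] barTL [-80.7  62.8] lipL [-58.2  41.1] lidFL [-46.   56.6] lidRL [91.  56.7]
```

```bash
python3 -m pendant '[{"dx":0.14,"dy":-0.065,"dz":-0.29,"wx":0,"wy":0,"wz":0,"grip":0.5},{"dx":0.14,"dy":-0.13,"dz":-0.58,"wx":0,"wy":0,"wz":0,"grip":0.5},{"dx":0.14,"dy":-0.195,"dz":-0.87,"wx":0,"wy":0,"wz":0,"grip":0.5},{"dx":0.14,"dy":-0.26,"dz":-1.17,"wx":0,"wy":0,"wz":0,"grip":0.5},{"dx":0.14,"dy":-0.26,"dz":-1.17,"wx":0,"wy":0,"wz":0,"grip":0.5}]'; python3 -c "
from h import *
report()"
```

```text
t: 12.25
eef_pos: [0.5188, 0.1547, 0.0988]
ee_rot: [-0.484, 0.396, -0.494, 0.604]
ft_force: [0.0, -0.3, -3.1]
width: 0.0131
t 12.25 tcp [0.5188 0.1547 0.0988] boxtcp [ 7.9 -0.3 98.8] lipbot [-70.1  -0.3  71.5] rearbot [ 78.3  -0.3 104.7] tilt 0.22 yaw 0.2 roll -0.0 F [-0.01 -0.3  -3.08] T [-0.09  0.23  0.03] w 0.013102653014925103
```

```bash
python3 -m pendant '[{"dx":0,"dy":-0.022,"dz":-0.098,"wx":0,"wy":0,"wz":0,"grip":0.5},{"dx":0,"dy":-0.044,"dz":-0.195,"wx":0,"wy":0,"wz":0,"grip":0.5},{"dx":0,"dy":-0.055,"dz":-0.24,"wx":0,"wy":0,"wz":0,"grip":0.5}]'; python3 -c "
from h import *
report()"
```

```text
t: 12.55
eef_pos: [0.5167, 0.1543, 0.0988]
ee_rot: [-0.484, 0.396, -0.494, 0.604]
ft_force: [0.1, 0.2, -2.1]
width: 0.0133
t 12.55 tcp [0.5167 0.1543 0.0988] boxtcp [ 5.7 -0.3 98.8] lipbot [-72.2  -0.3  71.5] rearbot [ 76.1  -0.3 104.7] tilt 0.22 yaw 0.2 roll -0.0 F [ 0.1   0.17 -2.08] T [0.02 0.17 0.02] w 0.01325091049639646
```

```bash
python3 -m pendant '[{"dx":0,"dy":0.007,"dz":-0.105,"wx":0,"wy":0,"wz":0,"grip":0.5},{"dx":0,"dy":-0.015,"dz":-0.2,"wx":0,"wy":0,"wz":0,"grip":0.5},{"dx":0,"dy":-0.015,"dz":-0.2,"wx":0,"wy":0,"wz":0,"grip":0.5}]'; python3 -c "
from h import *
report()"
```

```text
t: 12.85
eef_pos: [0.5147, 0.1539, 0.0984]
ee_rot: [-0.484, 0.396, -0.494, 0.604]
ft_force: [0.2, -0.3, -2.6]
width: 0.0133
t 12.85 tcp [0.5147 0.1539 0.0984] boxtcp [ 3.7 -0.3 98.4] lipbot [-74.2  -0.3  71.2] rearbot [ 74.1  -0.3 104.3] tilt 0.2199 yaw 0.2 roll -0.0 F [ 0.15 -0.34 -2.63] T [-0.07  0.18 -0.  ] w 0.01328885710341038
```

```bash
python3 -m pendant '[{"dx":0,"dy":-0.022,"dz":-0.098,"wx":0,"wy":0,"wz":0,"grip":0.5},{"dx":0,"dy":-0.033,"dz":-0.146,"wx":0,"wy":0,"wz":0,"grip":0.5},{"dx":0,"dy":-0.033,"dz":-0.146,"wx":0,"wy":0,"wz":0,"grip":0.5}]'; python3 -c "
from h import *
report()"
```

```text
t: 13.15
eef_pos: [0.5133, 0.1536, 0.0984]
ee_rot: [-0.484, 0.396, -0.494, 0.604]
ft_force: [0.1, -0.3, -1.3]
width: 0.0131
t 13.15 tcp [0.5133 0.1536 0.0984] boxtcp [ 2.2 -0.3 98.4] lipbot [-75.7  -0.3  71.2] rearbot [ 72.7  -0.3 104.3] tilt 0.22 yaw 0.2 roll 0.0 F [ 0.   -0.27 -1.31] T [-0.07  0.23  0.03] w 0.01313303496411851
```

```bash
python3 -m pendant '[{"dx":0,"dy":-0.022,"dz":-0.098,"wx":0,"wy":0,"wz":0,"grip":0.5},{"dx":0,"dy":-0.033,"dz":-0.146,"wx":0,"wy":0,"wz":0,"grip":0.5},{"dx":0,"dy":-0.033,"dz":-0.146,"wx":0,"wy":0,"wz":0,"grip":0.5}]'; python3 -c "
from h import *
report()"
```

```text
t: 13.45
eef_pos: [0.5118, 0.1533, 0.0985]
ee_rot: [-0.484, 0.396, -0.494, 0.604]
ft_force: [0.0, -0.5, -1.9]
width: 0.0133
t 13.45 tcp [0.5118 0.1533 0.0985] boxtcp [ 0.7 -0.3 98.5] lipbot [-77.2  -0.3  71.2] rearbot [ 71.1  -0.3 104.4] tilt 0.22 yaw 0.2 roll -0.0 F [-0.06 -0.5  -1.9 ] T [-0.04  0.18  0.02] w 0.013283665604096417
```

```bash
python3 -m pendant '[{"dx":0,"dy":-0.011,"dz":-0.049,"wx":0,"wy":0,"wz":0,"grip":0.5},{"dx":0,"dy":-0.022,"dz":-0.098,"wx":0,"wy":0,"wz":0,"grip":0.5},{"dx":0,"dy":-0.022,"dz":-0.098,"wx":0,"wy":0,"wz":0,"grip":0.5}]'; python3 -c "
from h import *
report('w8')"
```

```text
t: 13.75
eef_pos: [0.5108, 0.1531, 0.0985]
ee_rot: [-0.484, 0.396, -0.494, 0.604]
ft_force: [0.6, 0.2, -1.8]
width: 0.0132
t 13.75 tcp [0.5108 0.1531 0.0985] boxtcp [-0.3 -0.3 98.5] lipbot [-78.2  -0.3  71.2] rearbot [ 70.2  -0.3 104.4] tilt 0.22 yaw 0.2 roll -0.0001 F [ 0.61  0.07 -1.85] T [-0.04  0.17  0.02] w 0.013175790945734844
```

View pics/w8.png

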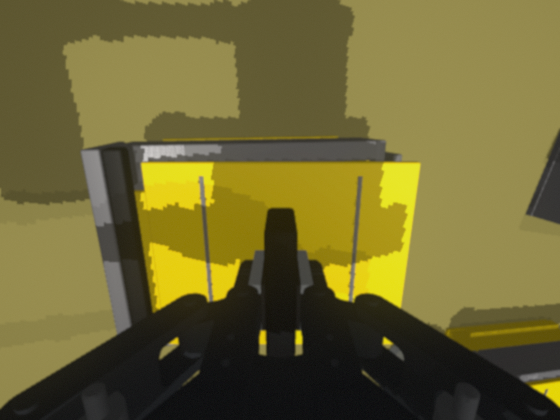

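```bash
python3 -m pendant '[{"dx":0,"dy":0.23,"dz":0.022,"wx":-0.0275,"wy":0,"wz":0,"grip":0.5},{"dx":0,"dy":0.45,"dz":0.043,"wx":-0.055,"wy":0,"wz":0,"grip":0.5},{"dx":0,"dy":0.7,"dz":0.052,"wx":-0.083,"wy":0,"wz":0,"grip":0.5},{"dx":0,"dy":0.94,"dz":0.055,"wx":-0.11,"wy":0,"wz":0,"grip":0.5},{"dx":0,"dy":0.94,"dz":0.055,"wx":-0.11,"wy":0,"wz":0,"grip":0.5}]'; python3 -c "
from h import *
report('w9')"
```

```text
t: 14.3
eef_pos: [0.5138, 0.1536, 0.0888]
ee_rot: [-0.517, 0.423, -0.471, 0.576]
ft_force: [-0.5, -0.6, -1.6]
width: 0.0131
t 14.3 tcp [0.5138 0.1536 0.0888] boxtcp [ 2.7 -0.3 88.8] lipbot [-77.8  -0.3  70.4] rearbot [73.4 -0.4 86.7] tilt 0.1075 yaw 0.1999 roll 0.0001 F [-0.62 -0.47 -1.56] T [-0.03  0.2  -0.02] w 0.013067719369212253
```

```bash
python3 -m pendant '[{"dx":0,"dy":0,"dz":-0.05,"wx":0,"wy":0,"wz":0,"grip":0.5},{"dx":0,"dy":0.0,"dz":-0.1,"wx":0,"wy":0,"wz":0,"grip":0.5},{"dx":0,"dy":0.0,"dz":-0.1,"wx":0,"wy":0,"wz":0,"grip":0.5}]'; python3 -c "
from h import *
report()"
```

```text
t: 14.65
eef_pos: [0.5122, 0.1534, 0.0894]
ee_rot: [-0.516, 0.422, -0.472, 0.577]
ft_force: [-1.1, 0.3, -2.5]
width: 0.0132
t 14.65 tcp [0.5122 0.1534 0.0894] boxtcp [ 1.2 -0.2 89.4] lipbot [-79.2  -0.2  70.8] rearbot [71.8 -0.2 87.6] tilt 0.1103 yaw 0.2001 roll -0.0 F [-1.04  0.47 -2.47] T [-0.06  0.14 -0.05] w 0.013220740712236268
```

```bash
python3 -m pendant '[{"dx":0,"dy":0.07,"dz":0.006,"wx":-0.01,"wy":0,"wz":0,"grip":0.5},{"dx":0,"dy":0.14,"dz":0.013,"wx":-0.018,"wy":0,"wz":0,"grip":0.5},{"dx":0,"dy":0.14,"dz":0.013,"wx":-0.018,"wy":0,"wz":0,"grip":0.5}]'; python3 -c "
from h import *
report()"
```

```text
t: 14.95
eef_pos: [0.5128, 0.1535, 0.0878]
ee_rot: [-0.522, 0.427, -0.468, 0.572]
ft_force: [0.4, -0.7, -2.2]
width: 0.0129
t 14.95 tcp [0.5128 0.1535 0.0878] boxtcp [ 1.7 -0.3 87.8] lipbot [-79.   -0.3  70.8] rearbot [72.3 -0.3 84.7] tilt 0.0915 yaw 0.2 roll 0.0 F [ 0.24 -0.74 -2.19] T [0.   0.08 0.04] w 0.01291108135326943
```

```bash
python3 -m pendant '[{"dx":0,"dy":0.04,"dz":0.003,"wx":-0.005,"wy":0,"wz":0,"grip":0.5},{"dx":0,"dy":0.09,"dz":0.005,"wx":-0.01,"wy":0,"wz":0,"grip":0.5},{"dx":0,"dy":0.09,"dz":0.005,"wx":-0.01,"wy":0,"wz":0,"grip":0.5}]'; python3 -c "
from h import *
report()"
```

```text
t: 15.25
eef_pos: [0.513, 0.1535, 0.0877]
ee_rot: [-0.524, 0.429, -0.466, 0.57]
ft_force: [-2.6, -0.1, 1.7]
width: 0.013
t 15.25 tcp [0.513  0.1535 0.0877] boxtcp [ 2.  -0.3 87.7] lipbot [-78.9  -0.3  71.4] rearbot [72.6 -0.3 83.9] tilt 0.0825 yaw 0.2 roll -0.0 F [-2.59  0.42  1.73] T [-0.    0.19  0.01] w 0.012988464410761154
```

```bash
python3 -m pendant '[{"dx":0,"dy":0.04,"dz":0.003,"wx":-0.005,"wy":0,"wz":0,"grip":0.5},{"dx":0,"dy":0.09,"dz":0.005,"wx":-0.01,"wy":0,"wz":0,"grip":0.5},{"dx":0,"dy":0.09,"dz":0.005,"wx":-0.01,"wy":0,"wz":0,"grip":0.5}]'; python3 -c "
from h import *
report('w10')"
```

```text
t: 15.55
eef_pos: [0.5132, 0.1536, 0.0866]
ee_rot: [-0.527, 0.431, -0.463, 0.567]
ft_force: [-1.9, -0.4, 3.3]
width: 0.0131
t 15.55 tcp [0.5132 0.1536 0.0866] boxtcp [ 2.2 -0.2 86.6] lipbot [-78.9  -0.2  71.1] rearbot [72.7 -0.2 82.1] tilt 0.0725 yaw 0.2 roll -0.0001 F [-1.98  0.03  3.25] T [-0.    0.16  0.01] w 0.013092844346490927
```

View pics/w10.png

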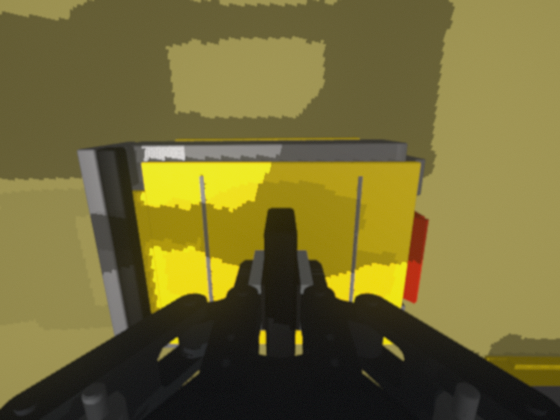

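```bash
python3 -m pendant '[{"dx":0,"dy":0,"dz":0,"wx":0,"wy":0,"wz":0,"grip":4},{"dx":0,"dy":0,"dz":0,"wx":0,"wy":0,"wz":0,"grip":4},{"dx":0,"dy":0,"dz":0,"wx":0,"wy":0,"wz":0,"grip":4},{"dx":0,"dy":0,"dz":0,"wx":0,"wy":0,"wz":0,"grip":4},{"dx":0,"dy":-2,"dz":0,"wx":0,"wy":0,"wz":0,"grip":4},{"dx":0,"dy":-5,"dz":0,"wx":0,"wy":0,"wz":0,"grip":4},{"dx":0,"dy":-8,"dz":0,"wx":0,"wy":0,"wz":0,"grip":0},{"dx":0,"dy":-8,"dz":0,"wx":-0.073,"wy":0,"wz":0,"grip":0},{"dx":0,"dy":-8,"dz":0,"wx":-0.073,"wy":0,"wz":0,"grip":0},{"dx":0,"dy":-8,"dz":0,"wx":-0.073,"wy":0,"wz":0,"grip":0},{"dx":0,"dy":-8,"dz":0,"wx":-0.073,"wy":0,"wz":0,"grip":0},{"dx":0,"dy":-8,"dz":0,"wx":-0.073,"wy":0,"wz":0,"grip":0},{"dx":0,"dy":-8,"dz":0,"wx":-0.073,"wy":0,"wz":0,"grip":0}]'; python3 -c "
from h import *
report('w11')
cv2.imwrite('pics/scene2.png',robot.grab_frame('scene')[:,:,::-1])
im=cv2.imread('pics/scene2.png');cv2.imwrite('pics/scene2b.png',cv2.resize(im[150:290,250:400],None,fx=4,fy=4,interpolation=cv2.INTER_CUBIC))
"
```

```text
t: 16.9
eef_pos: [0.5069, 0.1523, 0.1656]
ee_rot: [0.548, -0.448, 0.447, -0.547]
ft_force: [-0.2, -0.1, -0.1]
width: -0.0002
t 16.9 tcp [0.5069 0.1523 0.1656] boxtcp [ -4.2  -0.3 165.6] lipbot [-86.2  -0.3 156.1] rearbot [ 65.8  -0.3 155.9] tilt -0.0012 yaw 0.2001 roll 0.0 F [-0.19 -0.11 -0.09] T [-0.04 -0.    0.02] w -0.00022557553799958067
```

View pics/w11.png

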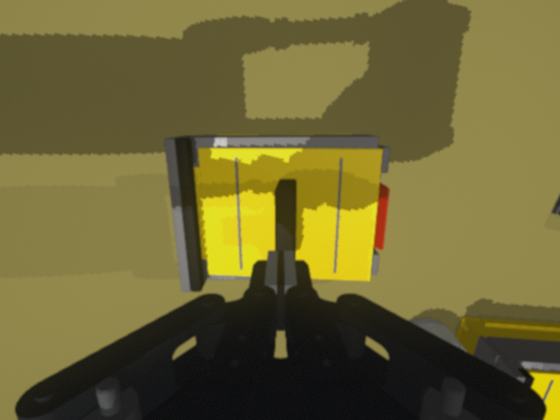

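View pics/scene2b.png

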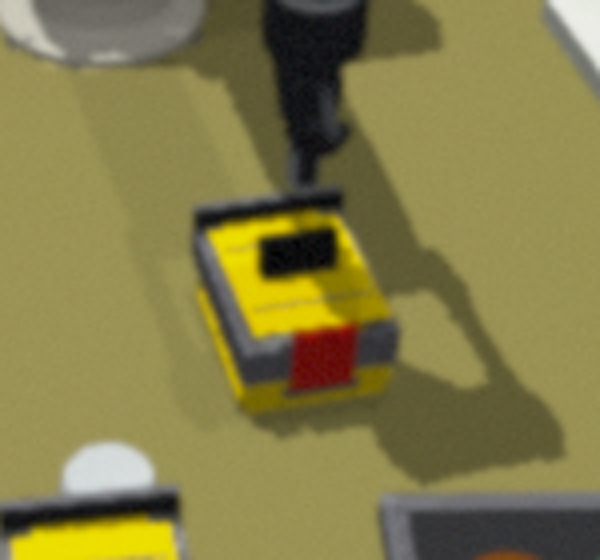

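```bash
python3 -m pendant '[{"dx":0,"dy":0,"dz":3,"wx":0,"wy":0,"wz":0,"grip":0},{"dx":0,"dy":0,"dz":5.6,"wx":0,"wy":0,"wz":0,"grip":0},{"dx":0,"dy":2,"dz":5.6,"wx":0,"wy":0,"wz":0,"grip":0},{"dx":0,"dy":5,"dz":5.6,"wx":0,"wy":0,"wz":0,"grip":0},{"dx":0,"dy":6.5,"dz":5.6,"wx":0,"wy":0,"wz":0,"grip":0},{"dx":0,"dy":6.5,"dz":5.6,"wx":0,"wy":0,"wz":0,"grip":0},{"dx":0,"dy":6.5,"dz":5.6,"wx":0,"wy":0,"wz":0,"grip":0}]'; python3 - <<'E'
from h import *
import json
report('w12')
c=json.load(open('w11.json'));B=np.array([[np.cos(YAW),np.sin(YAW)],[-np.sin(YAW),np.cos(YAW)]])
for n,p,z in [("FL",(195,149),.0765),("RL",(383,149),.087),("RR",(371,280),.087)]: print(n,(B@(onz(c,p,z)[:2]-O)*1e3).round(1))
E
```

```text
t: 17.7
eef_pos: [0.5622, 0.1635, 0.1016]
ee_rot: [0.548, -0.448, 0.447, -0.547]
ft_force: [-0.2, 0.7, 1.2]
width: -0.0002
t 17.7 tcp [0.5622 0.1635 0.1016] boxtcp [ 52.1  -0.3 101.6] lipbot [-29.9  -0.3  92. ] rearbot [122.1  -0.3  91.9] tilt -0.0006 yaw 0.2 roll -0.0 F [-0.05  0.73  1.18] T [-0.01  0.01 -0.02] w -0.00018587574589316327
FL [-69.8  54.2]
RL [71.8 55.2]
RR [ 72.8 -53.5]
```

View pics/w12.png

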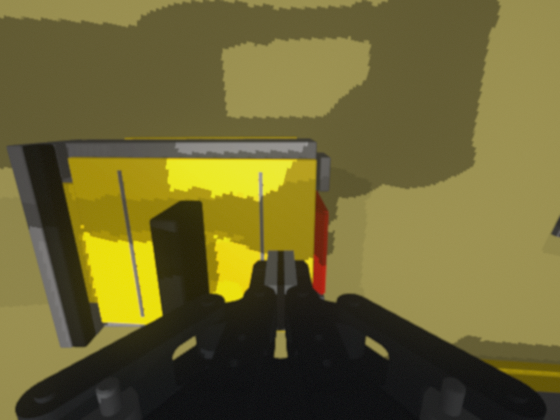

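```bash
python3 -m pendant '[{"dx":0,"dy":0.4,"dz":0,"wx":0,"wy":0,"wz":0,"grip":0},{"dx":0,"dy":0.8,"dz":0,"wx":0,"wy":0,"wz":0,"grip":0},{"dx":0,"dy":1.1,"dz":0,"wx":0,"wy":0,"wz":0,"grip":0},{"dx":0,"dy":1.1,"dz":0,"wx":0,"wy":0,"wz":0,"grip":0}]'
```

```text
t: 18.15
eef_pos: [0.5618, 0.1634, 0.0893]
ee_rot: [0.548, -0.448, 0.447, -0.547]
ft_force: [0.1, -0.6, -0.2]
width: 0.0
```

```bash
python3 -m pendant '[{"dx":0,"dy":0.05,"dz":0,"wx":0,"wy":0,"wz":0,"grip":0},{"dx":0,"dy":0.1,"dz":0,"wx":0,"wy":0,"wz":0,"grip":0},{"dx":0,"dy":0.15,"dz":0,"wx":0,"wy":0,"wz":0,"grip":0},{"dx":0,"dy":0.2,"dz":0,"wx":0,"wy":0,"wz":0,"grip":0}]'
```

```text
t: 18.55
eef_pos: [0.5621, 0.1635, 0.0879]
ee_rot: [0.548, -0.448, 0.447, -0.547]
ft_force: [0.8, -0.4, -0.3]
width: -0.0002
```

```bash
python3 -m pendant '[{"dx":0,"dy":0.05,"dz":0,"wx":0,"wy":0,"wz":0,"grip":0},{"dx":0,"dy":0.1,"dz":0,"wx":0,"wy":0,"wz":0,"grip":0}]'
```

```text
t: 18.75
eef_pos: [0.5621, 0.1635, 0.0869]
ee_rot: [0.548, -0.448, 0.447, -0.547]
ft_force: [0.1, -0.6, -0.3]
width: -0.0003
```

```bash
python3 -m pendant '[{"dx":0,"dy":0.05,"dz":0,"wx":0,"wy":0,"wz":0,"grip":0},{"dx":0,"dy":0.1,"dz":0,"wx":0,"wy":0,"wz":0,"grip":0}]'
```

```text
t: 18.95
eef_pos: [0.5622, 0.1635, 0.0863]
ee_rot: [0.548, -0.448, 0.447, -0.547]
ft_force: [-1.5, 0.3, 3.6]
width: 0.0001
```

```bash
python3 -m pendant '[{"dx":0,"dy":0.05,"dz":0,"wx":0,"wy":0,"wz":0,"grip":0},{"dx":0,"dy":0.1,"dz":0,"wx":0,"wy":0,"wz":0,"grip":0}]'
```

```text
t: 19.15
eef_pos: [0.5623, 0.1636, 0.0856]
ee_rot: [0.547, -0.448, 0.448, -0.547]
ft_force: [-1.3, -1.0, 4.3]
width: 0.0003
```

```bash
python3 -m pendant '[{"dx":0,"dy":0.05,"dz":0,"wx":0,"wy":0,"wz":0,"grip":0}]'
```

```text
t: 19.25
eef_pos: [0.5623, 0.1636, 0.0851]
ee_rot: [-0.547, 0.448, -0.448, 0.547]
ft_force: [-1.6, 0.1, 5.6]
width: 0.0004
```

Contact. I'll keep pressing in small steps.

```bash
python3 -m pendant '[{"dx":0,"dy":0.05,"dz":0,"wx":0,"wy":0,"wz":0,"grip":0}]'
```

```text
t: 19.35
eef_pos: [0.5623, 0.1636, 0.0847]
ee_rot: [-0.547, 0.448, -0.448, 0.547]
ft_force: [-2.5, -0.2, 6.1]
width: 0.0
```

```bash
python3 -m pendant '[{"dx":0,"dy":0.05,"dz":0,"wx":0,"wy":0,"wz":0,"grip":0}]'
```

```text
t: 19.45
eef_pos: [0.5624, 0.1636, 0.0843]
ee_rot: [-0.547, 0.448, -0.448, 0.548]
ft_force: [-1.8, -0.4, 6.8]
width: -0.0001
```

```bash
python3 -m pendant '[{"dx":0,"dy":0.05,"dz":0,"wx":0,"wy":0,"wz":0,"grip":0}]'
```

```text
t: 19.55
eef_pos: [0.5624, 0.1637, 0.0839]
ee_rot: [-0.547, 0.448, -0.448, 0.548]
ft_force: [-2.1, -0.1, 7.2]
width: -0.0
```

```bash
python3 -m pendant '[{"dx":0,"dy":0.05,"dz":0,"wx":0,"wy":0,"wz":0,"grip":0}]'
```

```text
t: 19.65
eef_pos: [0.5624, 0.1636, 0.0835]
ee_rot: [-0.547, 0.447, -0.448, 0.548]
ft_force: [-3.3, 0.6, 7.5]
width: -0.0003
```

```bash
python3 -m pendant '[{"dx":0,"dy":0.05,"dz":0,"wx":0,"wy":0,"wz":0,"grip":0},{"dx":0,"dy":0.1,"dz":0,"wx":0,"wy":0,"wz":0,"grip":0}]'
```

```text
t: 19.85
eef_pos: [0.5625, 0.1636, 0.0822]
ee_rot: [-0.547, 0.447, -0.448, 0.548]
ft_force: [0.3, 0.3, -0.0]
width: -0.0001
```

```bash
python3 -m pendant '[{"dx":0,"dy":0.05,"dz":0,"wx":0,"wy":0,"wz":0,"grip":0},{"dx":0,"dy":0.1,"dz":0,"wx":0,"wy":0,"wz":0,"grip":0}]'
```

```text
t: 20.05
eef_pos: [0.562, 0.1635, 0.0798]
ee_rot: [0.548, -0.448, 0.447, -0.547]
ft_force: [-0.3, -0.3, 0.4]
width: 0.0002
```

```bash
python3 -c "
from h import *
report()"
```

```text
t 20.05 tcp [0.562  0.1635 0.0798] boxtcp [52.  -0.3 79.8] lipbot [-30.   -0.3  70.3] rearbot [122.   -0.3  70.1] tilt -0.0014 yaw 0.2 roll -0.0 F [-0.32 -0.29  0.37] T [ 0.07 -0.05 -0.01] w 0.00023498450400587348
```

The force fell to zero, so the catch has probably snapped over. I'll back off and look.

```bash
python3 -m pendant '[{"dx":0,"dy":-3,"dz":0,"wx":0,"wy":0,"wz":0,"grip":0},{"dx":0,"dy":-8,"dz":0,"wx":0,"wy":0,"wz":0,"grip":0},{"dx":0,"dy":-12,"dz":-3,"wx":0,"wy":0,"wz":0,"grip":0},{"dx":0,"dy":-12,"dz":-6,"wx":0,"wy":0,"wz":0,"grip":0},{"dx":0,"dy":-12,"dz":-6,"wx":0,"wy":0,"wz":0,"grip":0},{"dx":0,"dy":-12,"dz":-6,"wx":0,"wy":0,"wz":0,"grip":0}]'; python3 -c "
from h import *
report('w13')
for n in('scene','top'): cv2.imwrite('pics/%s3.png'%n,robot.grab_frame(n)[:,:,::-1])
im=cv2.imread('pics/scene3.png');a=cv2.resize(im[180:270,280:380],None,fx=4,fy=5)
im=cv2.imread('pics/w13.png');b=cv2.resize(im[120:320,150:420],(0,0),fx=2.2,fy=2.2,interpolation=cv2.INTER_CUBIC)
cv2.imwrite('pics/a.png',cv2.resize(a,(560,504)));cv2.imwrite('pics/b.png',b)
"
```

```text
t: 20.65
eef_pos: [0.5033, 0.1515, 0.1998]
ee_rot: [0.548, -0.448, 0.447, -0.547]
ft_force: [0.3, 0.5, -0.4]
width: 0.0002
t 20.65 tcp [0.5033 0.1515 0.1998] boxtcp [ -7.9  -0.3 199.8] lipbot [-89.9  -0.3 190.3] rearbot [ 62.1  -0.3 190.2] tilt -0.0011 yaw 0.2 roll 0.0001 F [ 0.42  0.47 -0.41] T [-0.03 -0.06 -0.02] w 0.00016540527956767118
```

View pics/a.png

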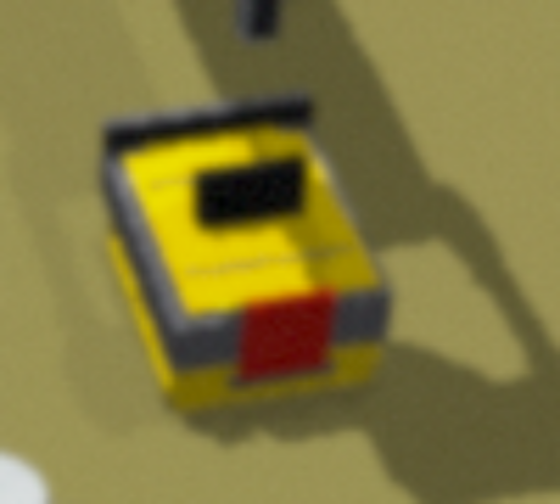

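View pics/b.png

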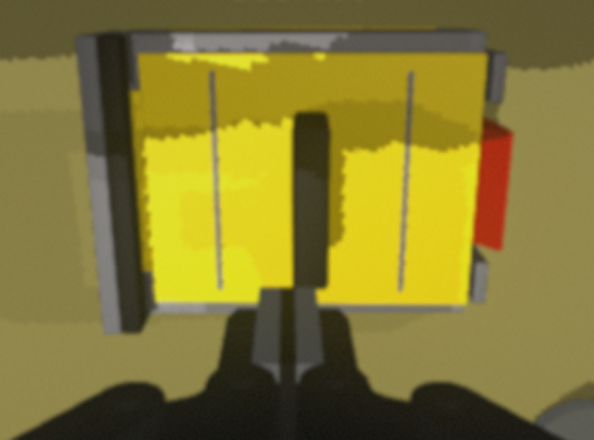

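View pics/top3.png

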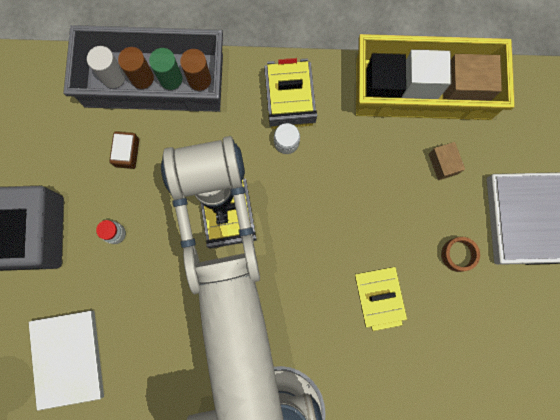

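It looks flat. I'll touch the rear part lightly to confirm its height.

```bash
python3 -m pendant '[{"dx":0,"dy":0,"dz":3,"wx":0,"wy":0,"wz":0,"grip":0},{"dx":0,"dy":0,"dz":6,"wx":0,"wy":0,"wz":0,"grip":0},{"dx":0,"dy":4,"dz":6,"wx":0,"wy":0,"wz":0,"grip":0},{"dx":0,"dy":8,"dz":6,"wx":0,"wy":0,"wz":0,"grip":0},{"dx":0,"dy":11,"dz":6,"wx":0,"wy":0,"wz":0,"grip":0},{"dx":0,"dy":11.8,"dz":6,"wx":0,"wy":0,"wz":0,"grip":0},{"dx":0,"dy":11.8,"dz":6,"wx":0,"wy":0,"wz":0,"grip":0},{"dx":0,"dy":12,"dz":6,"wx":0,"wy":0,"wz":0,"grip":0}]'
```

```text
t: 21.6
eef_pos: [0.5633, 0.1637, 0.0823]
ee_rot: [-0.547, 0.447, -0.448, 0.548]
ft_force: [0.8, -0.9, -0.8]
width: -0.0001
```

```bash
python3 -m pendant '[{"dx":0,"dy":0.05,"dz":0,"wx":0,"wy":0,"wz":0,"grip":0},{"dx":0,"dy":0.1,"dz":0,"wx":0,"wy":0,"wz":0,"grip":0}]'
```

```text
t: 21.8
eef_pos: [0.5631, 0.1637, 0.0814]
ee_rot: [-0.547, 0.447, -0.448, 0.548]
ft_force: [-0.2, -0.1, -0.5]
width: 0.0001
```

```bash
python3 -m pendant '[{"dx":0,"dy":0.05,"dz":0,"wx":0,"wy":0,"wz":0,"grip":0},{"dx":0,"dy":0.1,"dz":0,"wx":0,"wy":0,"wz":0,"grip":0}]'
```

```text
t: 22.0
eef_pos: [0.5624, 0.1635, 0.079]
ee_rot: [-0.547, 0.448, -0.448, 0.547]
ft_force: [-0.2, 0.4, 0.2]
width: 0.0
```

```bash
python3 -m pendant '[{"dx":0,"dy":0.05,"dz":0,"wx":0,"wy":0,"wz":0,"grip":0}]'
```

```text
t: 22.1
eef_pos: [0.5622, 0.1635, 0.0781]
ee_rot: [0.548, -0.448, 0.447, -0.547]
ft_force: [-0.3, -0.0, -0.4]
width: -0.0002
```

```bash
python3 -m pendant '[{"dx":0,"dy":0.05,"dz":0,"wx":0,"wy":0,"wz":0,"grip":0}]'
```

```text
t: 22.2
eef_pos: [0.5621, 0.1635, 0.0774]
ee_rot: [0.548, -0.448, 0.447, -0.547]
ft_force: [-0.6, 0.1, 0.4]
width: -0.0002
```

```bash
python3 -m pendant '[{"dx":0,"dy":0.05,"dz":0,"wx":0,"wy":0,"wz":0,"grip":0}]'
```

```text
t: 22.3
eef_pos: [0.5621, 0.1635, 0.0768]
ee_rot: [0.548, -0.448, 0.447, -0.547]
ft_force: [-0.3, 0.2, 1.1]
width: -0.0001
```

```bash
python3 -m pendant '[{"dx":0,"dy":0.05,"dz":0,"wx":0,"wy":0,"wz":0,"grip":0}]'
```

```text
t: 22.4
eef_pos: [0.5621, 0.1635, 0.0763]
ee_rot: [0.548, -0.448, 0.447, -0.547]
ft_force: [-0.2, 0.5, -0.0]
width: 0.0001
```

```bash
python3 -m pendant '[{"dx":0,"dy":0.05,"dz":0,"wx":0,"wy":0,"wz":0,"grip":0}]'
```

```text
t: 22.5
eef_pos: [0.5621, 0.1635, 0.0758]
ee_rot: [0.548, -0.448, 0.447, -0.547]
ft_force: [-0.7, 0.8, 0.1]
width: 0.0001
```

```bash
python3 -m pendant '[{"dx":0,"dy":0.05,"dz":0,"wx":0,"wy":0,"wz":0,"grip":0}]'
```

```text
t: 22.6
eef_pos: [0.5621, 0.1635, 0.0755]
ee_rot: [0.548, -0.448, 0.447, -0.547]
ft_force: [-0.9, -0.2, 3.9]
width: -0.0003
```

```bash
python3 -m pendant '[{"dx":0,"dy":-3,"dz":0,"wx":0,"wy":0,"wz":0,"grip":0},{"dx":0,"dy":-8,"dz":0,"wx":0,"wy":0,"wz":0,"grip":0},{"dx":0,"dy":-13,"dz":0,"wx":0,"wy":0,"wz":0,"grip":0},{"dx":0,"dy":-13,"dz":0,"wx":0,"wy":0,"wz":0,"grip":0},{"dx":0,"dy":-13,"dz":0,"wx":0,"wy":0,"wz":0,"grip":0}]'; python3 - <<'E'
from h import *
import json
c=json.load(open('w13.json'));B=np.array([[np.cos(YAW),np.sin(YAW)],[-np.sin(YAW),np.cos(YAW)]])
T=lambda p:((np.array(p)+.5)/2.2-.5+np.array([150,120]))
for n,p,z in [("FL",(138,53),.0756),("RL",(487,53),.0756),("RR",(467,304),.0756),("rimRL",(486,33),.0706),("frontTL",(78,38),.0906)]: print(n,(B@(onz(c,T(p),z)[:2]-O)*1e3).round(1))
report('w14')
im=cv2.imread('pics/w14.png');cv2.imwrite('pics/w14b.png',cv2.resize(im[100:360,20:420],None,fx=2,fy=2,interpolation=cv2.INTER_CUBIC))
E
```

```text
t: 23.1
eef_pos: [0.563, 0.1637, 0.2076]
ee_rot: [-0.547, 0.447, -0.448, 0.548]
ft_force: [-0.1, 0.0, -0.3]
width: -0.0
FL [-67.7  55.5]
RL [72.7 55.6]
RR [ 73.6 -55.3]
rimRL [73.1 63.2]
frontTL [-86.6  62.1]
t 23.1 tcp [0.563  0.1637 0.2076] boxtcp [ 53.   -0.3 207.6] lipbot [-28.9  -0.3 197.7] rearbot [123.1  -0.3 198.2] tilt 0.0033 yaw 0.2 roll -0.0001 F [-0.13  0.03 -0.33] T [ 0.01 -0.04 -0.04] w -4.2257551364036505e-05
```

View pics/w14b.png

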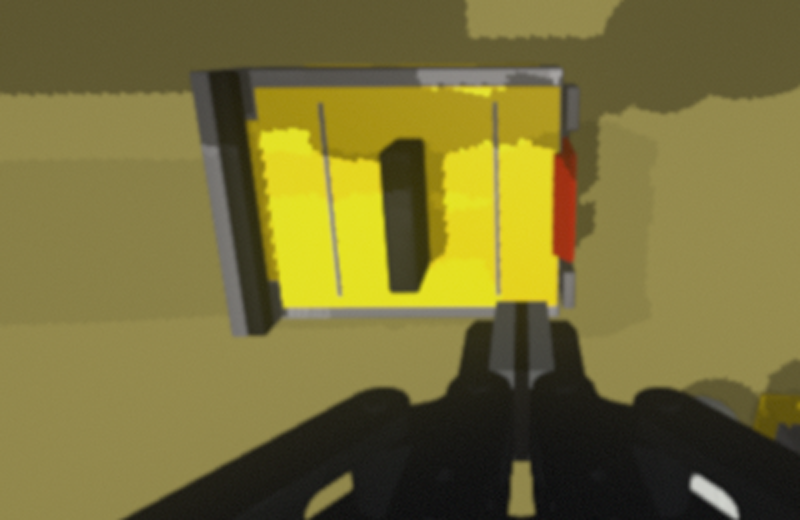

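The red catch now overlaps the lid's rear edge at (558,200) in the enlarged view. The lid lies flat and centred, about 8 to 9 mm in the slot, and the arm is clear of it.

```bash
python3 -c "
from h import *
print(robot.close_job())"
```

```text
the job is handed in; nothing more can be done
None
```

The box is closed with the left-hand loose lid, the catch has snapped over it, and the job was handed in at about 23 s; no verdict was reported.

**What I did:**
- I gripped the lid by its fin and tilted it 0.22 rad.
- I felt for the ledge with the lip. It touched with the rim at about 70.5 mm, so the collar is raised about 7.5 mm.
- I slid the lip about 8 mm into the slot with no measurable push force, then pivoted the lid down until its rear edge met the catch.
- I let go and pressed near the rear edge with the closed fingertips. The force rose to about 8 N, then dropped to zero as the catch snapped.

**Last checks:**
- **Flatness:** A light touch on the rear of the lid met it at 75.6 mm. That matches the rim plus the 5 mm plate, so the lid is flat.
- **Catch:** The wrist picture shows the red catch overlapping the lid's rear edge.
- **Position:** The lip end is about 8.5 mm into the slot and the lid is within about 0.5 mm of mid-width. The camera scatter is 1–2 mm.
- **Force on the box:** The highest contact force I read was about 10 N, when the lip first touched the ledge.
- **Surroundings:** The bystanders look unmoved in the top picture. I could not see the goods inside the box after closing. The gripper was clear and touching nothing at hand-in.

**Disagreements:**
- Early camera estimates put the collar about 3–7 mm up, slightly below the height I felt.
- My first reading of the lid's fin from the top camera was about 4 mm off the edge-based value, so I used the wrist camera instead.

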